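# Press cork wedges into a heel block

### The job

Get the cork wedges ready for pressing into one heel block: move the steel weight out of the way, lay all the wedges that are there flat on one another as a single centred pile in the middle of the hot plate's platen, thick ends turned opposite ways so that the pile comes up as level as they allow, and stand the weight centred on top of it. Then switch the plate on: pinch the selector's two release tabs and turn it clockwise to its stop. Leave the pile standing with its weight on at the end, even if something gets knocked meanwhile, and leave the other things on the bench alone.

Things in the scene. Friction and masses are not known exactly. Their poses are not given: they have to be found in the camera images.
- wedge_a: Rigid cork wedge, 60 g (may be absent): 140 long, 66 wide, 26 thick at the origin, taper 5.0 degrees; thick end cut square, thin end rounded like a heel. Origin: middle of the flat underside; x to the thick end, z up (sloping face at thickness + x tan taper). Long sides upright, parallel to x, sound 30 mm each way. Starts underside down on the bench; either face may be up in the pile.
- wedge_b: Rigid cork wedge, 60 g (may be absent): 126 long, 62 wide, 24 thick at the origin, taper 5.2 degrees; both ends sawn skew, so the outline is a crooked trapezium. Origin: middle of the flat underside; x to the thick end, z up (sloping face at thickness + x tan taper). Long sides upright, parallel to x, sound 30 mm each way. Starts underside down on the bench; either face may be up in the pile.
- wedge_c: Rigid cork wedge, 60 g (may be absent): 112 long, 60 wide, 25 thick at the origin, taper 4.8 degrees; a rectangle with one corner of the thick end sawn off. Origin: middle of the flat underside; x to the thick end, z up (sloping face at thickness + x tan taper). Long sides upright, parallel to x, sound 30 mm each way. Starts underside down on the bench; either face may be up in the pile.
- wedge_d: Rigid cork wedge, 60 g (may be absent): 134 long, 64 wide, 27 thick at the origin, taper 5.0 degrees; thick end broken to a blunt point, thin end slightly skew. Origin: middle of the flat underside; x to the thick end, z up (sloping face at thickness + x tan taper). Long sides upright, parallel to x, sound 30 mm each way. Starts underside down on the bench; either face may be up in the pile.
- wedge_e: Rigid cork wedge, 60 g (may be absent): 120 long, 62 wide, 24 thick at the origin, taper 5.2 degrees; thick end rounded, thin end sawn skew. Origin: middle of the flat underside; x to the thick end, z up (sloping face at thickness + x tan taper). Long sides upright, parallel to x, sound 30 mm each way. Starts underside down on the bench; either face may be up in the pile.
- weight: Pressing weight, about 0.7 kg: dark steel slab 100 (x) by 70 (y) by 12 thick; on it, along x, a steel bar handle 70 long, 14 wide, 12 high, underside 42 and top 54 above the slab's underside, a post at each end (46 free between them). Origin: centre of the underside, z up. Starts in the middle of the platen.
- platen (a point): Centre of the top of the hot plate's square aluminium platen, 180 by 180, 60 mm above the bench. The plate is a white appliance 200 (x) by 360 (y), fixed to the bench; x, y are its axes (yaw varies), z up. The platen fills its +y half; the control panel, 52 mm above the bench, its -y half.
- selector_grip (a point): Pinch point on the selector's upright axis, 84 mm above the bench, 180 mm from the platen centre towards the plate's -y. Black knob 40 across, top at 88 mm. A grey tab, 18 wide, 64 to 88 mm above the bench, on each side along this point's x (turns with the knob; at OFF 0.35 rad counter-clockwise of the plate's x): 62 mm over both, 46 pushed in. Keep fingertips above 62 mm: lugs at the tabs' feet.
- selector (a joint): Angle of the selector knob, rad: 0 = OFF (latched, 0.02 of play), grows clockwise seen from above, 1.2 = ON, against its stop. It turns only with both tabs pushed in 5 mm or more; past 0.6 rad it no longer latches. Turns lightly, stays where it is left.
- tab_near (a joint): How far the tab on the -x side (of point selector_grip) is pushed in, m: 0 released, 0.008 fully in. Its spring takes 3 N at first, 7 N fully in.
- tab_far (a joint): The same for the tab on the +x side.
- plaster_foot: White plaster model of a child's foot, 180 by 68 by 98 mm, at the far side of the bench. Not part of the job. Origin under its middle.
- tub: White plastic tub, 90 across, 75 high. Not part of the job. Origin under its centre.
- sanding_block: Black rubber sanding block, 120 by 60 by 40 mm. Not part of the job. Origin under its centre.
Things that resemble listed ones, but are neither listed nor needed, are in the scene too. What is shaped like the weight but pink or yellow is not meant.

How it is judged:
On the way, in this order (a step that is already met when the one before it is completed fails the run):
1. all wedges present lie flat on one another in one pile in the middle of the platen, let go ((angle between wedge_a's own z axis and vertical below 0.3 rad or angle between wedge_a's own z axis and vertical above 2.84 rad) and horizontal distance between each of wedge_a, wedge_b, wedge_c, wedge_d, wedge_e and platen below 0.05 m and height (world z) of each of wedge_a, wedge_b, wedge_c, wedge_d, wedge_e above 0.055 m and linear speed of each of wedge_a, wedge_b, wedge_c, wedge_d, wedge_e below 0.03 m/s and horizontal distance between wedge_a and wedge_b below 0.04 m and horizontal distance between each of wedge_a, wedge_b and wedge_c below 0.04 m and horizontal distance between each of wedge_a, wedge_b, wedge_c and wedge_d below 0.04 m and horizontal distance between each of wedge_a, wedge_b, wedge_c, wedge_d and wedge_e below 0.04 m and (angle between wedge_b's own z axis and vertical below 0.3 rad or angle between wedge_b's own z axis and vertical above 2.84 rad) and (angle between wedge_c's own z axis and vertical below 0.3 rad or angle between wedge_c's own z axis and vertical above 2.84 rad) and (angle between wedge_d's own z axis and vertical below 0.3 rad or angle between wedge_d's own z axis and vertical above 2.84 rad) and (angle between wedge_e's own z axis and vertical below 0.3 rad or angle between wedge_e's own z axis and vertical above 2.84 rad) and contact force between the fingers and wedge_a below 0.5 N and contact force between the fingers and wedge_b below 0.5 N and contact force between the fingers and wedge_c below 0.5 N and contact force between the fingers and wedge_d below 0.5 N and contact force between the fingers and wedge_e below 0.5 N and contact force between the fingers and weight below 0.5 N), for 0.3 s.
2. the weight stands level on top of the pile, let go (all of step 1 and angle between weight's own z axis and vertical below 0.13 rad and linear speed of weight below 0.03 m/s and height (world z) of weight above 0.09 m and horizontal distance between weight and wedge_a below 0.05 m and ((angle between wedge_a's own z axis and vertical below 0.3 rad and z of weight in the frame of wedge_a above 0 m) or (angle between wedge_a's own z axis and vertical above 2.84 rad and z of weight in the frame of wedge_a below 0 m)) and horizontal distance between weight and wedge_b below 0.05 m and ((angle between wedge_b's own z axis and vertical below 0.3 rad and z of weight in the frame of wedge_b above 0 m) or (angle between wedge_b's own z axis and vertical above 2.84 rad and z of weight in the frame of wedge_b below 0 m)) and horizontal distance between weight and wedge_c below 0.05 m and ((angle between wedge_c's own z axis and vertical below 0.3 rad and z of weight in the frame of wedge_c above 0 m) or (angle between wedge_c's own z axis and vertical above 2.84 rad and z of weight in the frame of wedge_c below 0 m)) and horizontal distance between weight and wedge_d below 0.05 m and ((angle between wedge_d's own z axis and vertical below 0.3 rad and z of weight in the frame of wedge_d above 0 m) or (angle between wedge_d's own z axis and vertical above 2.84 rad and z of weight in the frame of wedge_d below 0 m)) and horizontal distance between weight and wedge_e below 0.05 m and ((angle between wedge_e's own z axis and vertical below 0.3 rad and z of weight in the frame of wedge_e above 0 m) or (angle between wedge_e's own z axis and vertical above 2.84 rad and z of weight in the frame of wedge_e below 0 m))), for 0.3 s.
3. the selector is turned clockwise to its stop (value of joint selector above 1.05 rad), for 0.2 s.
At the end, for the whole second after the job is handed in: All wedges present lie broad face down in one pile, each within 50 mm (seen from above) of the platen centre and 40 mm of each other; the weight is on top of all, within 50 mm of each, tilted under 7 degrees; selector over 1.05 rad; all at rest, let go, bystanders within 40 mm of their places (all of step 2 and value of joint selector above 1.05 rad); the robot touches nothing.
It fails at once if the plaster foot is pushed more than 40 mm from its place (distance of plaster_foot from where it was at the start of the episode above 0.04 m).
It fails at once if the tub is pushed more than 40 mm from its place (distance of tub from where it was at the start of the episode above 0.04 m).
It fails at once if the sanding block is pushed more than 40 mm from its place (distance of sanding_block from where it was at the start of the episode above 0.04 m).
Of wedge_a, wedge_b, wedge_c, wedge_d, wedge_e only 3 to 5 are there at a start; the rules pass over those that are not, and their reading is None.
At some moment in a run one of wedge_a, wedge_b, wedge_c, wedge_d, wedge_e may be knocked a few centimetres aside while the robot is not near it.
Once in a run the grip may slacken for a moment while it holds something.
It also fails if it takes over 210 s, if anything falls off the work surface, if the arm or the gripper's body presses on something with over 40 N, if the wrist force passes 120 N, or if a joint passes its speed limit or range.

### The arm

A 6-joint arm with a two-finger parallel gripper is mounted at the origin on the work surface. World frame = base frame: x ahead of the robot, y to its left, z up, the work surface at z = 0. Lengths are in m, angles in rad, forces in N, time in s.
With the tool pointing down it reaches from about 0.375 to 0.9 m from the base axis. Payload 3.1 kg.
Tool frame: the origin (TCP) lies midway between the tips of the shut fingers; the grasp point (between the pads) lies 19 mm behind it; x points along the fingers, y is the direction in which the jaws open and shut, and the axes are right-handed (so a half turn about x gives the same grasp; the last joint's range is limited). The gripper opens to 85 mm and grips with 20 to 120 N. Pads are 22 mm wide; open, the fingers measure 114 mm over their backs; the gripper's body (76 mm by 85 mm) begins 54 mm behind the grasp point. The pads swing forward as they close: fully open they stand 13 mm farther back than shut.
Start: joints at [-1.329, 0.527, 1.433, -0, 1.181, -0.178], TCP at [0.255, -0.57, 0.231] pointing down, gripper open.
Joint ranges: [-3.08, 3.08], [-0.75, 2.2], [0.22, 2.44], [-1.43, 4.57], [0, 2.65], [-2.85, 2.85]. Speed limits (rad/s): [2.79, 2.79, 3.14, 3.14, 3.14, 3.14].

### API

Orientations are given as a unit quaternion [x, y, z, w].
In Python, from station import manip gives the robot as it stands.
- The arm moves only by the tool carry_out, never from a script. Its argument "commands" is a list that holds one entry, the list of rows, each a list of 7 numbers: the shift along the tool's x, y, z in units of 25 mm (1.0 is 25 mm), then the turn, a rotation vector about the tool's x, y, z in units of 5 degrees (1.0 is 5 degrees), then the finger opening in mm, from 0 to 85.4. A call has exactly 5 rows; each row is the pose to reach, as a shift and turn from the pose commanded when the call began, along the tool's axes at that moment; what a row does not reach only later rows make up. A row lasts 1/10 s, in which the tool goes at most 50 mm and 8.59 degrees, less where a joint would pass 70% of its speed; a pose out of reach is approached as far as the arm can. A call with a gripper value outside its range is refused whole. The fingers move at their own pace and stop on an object; "force" is the grip in N (left out, the last holds). Time passes only in rows, so rows that repeat a pose let the fingers close, or fill a call up. It gives the time, the measured TCP pose, the force and the opening at its end, in the units of the state.
- manip.sense(): the state, without advancing time (a new reading comes with each control period).
- manip.snapshot(name): name is "scene" or "top" or "wrist"; returns a dict with "image" (384x512x3 uint8, red, green, blue), "fx", "fy", "cx", "cy" (pixels), "k1" (the pictures are not rectified: a ray, as slopes to the right and down, at radius r is drawn at 1 + k1 r^2 times it, then the intrinsics apply), "rvec" (rotation vector, rad) and "tvec" (3), from world to camera coordinates, as OpenCV has them. Camera axes: x right, y down, z forward; pixel columns grow to the right and rows downward; lengths in m; the calibration is good to about 2 mm. A picture is of the moment at which its call begins. There is no depth.
- manip.sign_off(): hands the job in, once; it reports no verdict.
The state is a dict: "t": time; "q": joint angles; "qd": joint speeds; "tau": joint torques, N m; "tcp_pos": TCP position; "tool_rot": TCP orientation; "force": force on the tool from outside, world axes, zero at the start; "ft_torque": the same for the moment, N m; "finger_gap": opening from 0.0 (shut) to 1.0 (fully open).
Only numpy, scipy, OpenCV 4.12 (cv2) and the standard library are available. Lean on these libraries where they do the work, as an engineer would, in place of code of your own. Each camera call takes 0.05 s, during which the arm holds its last target.

## Working session

There is one attempt and no reset: what is moved stays moved. The work goes in short steps, Python scripts to look and compute and a tool call to move; the robot and the scene stay as the last step left them, time stands still between calls to the robot, and variables do not carry over. Pictures are saved under pics/ and viewed, and the job is handed in when it is done.

Besides the shell and the picture viewer there is one more tool, called after "Request:" as name(argument=value, ...), one argument or row to a line, values as JSON. carry_out: Moves the arm, as the interface text tells. Its arguments: {"type":"object","properties":{"commands":{"type":"array"},"force":{"type":"number"}},"required":["commands"]}

```bash
ls; mkdir -p pics; python3 - <<'E'
from station import manip
import cv2,json
for n in ["scene","top","wrist"]:
    s=manip.snapshot(n); cv2.imwrite(f"pics/{n}0.png",cv2.cvtColor(s["image"],cv2.COLOR_RGB2BGR))
    print(n,{k:v for k,v in s.items() if k!="image"})
print(manip.sense())
E
```

```text
pics
scene {'fx': 397.534295640545, 'fy': 397.534295640545, 'cx': 251.6586318852135, 'cy': 185.65153799492785, 'k1': -0.06522566753118236, 'rvec': array([ 1.38244164,  1.99019496, -0.96954358]), 'tvec': array([ 0.19130174, -0.2607247 ,  1.74500465])}
top {'fx': 347.52346111331326, 'fy': 347.52346111331326, 'cx': 254.50484381591596, 'cy': 186.20530781699762, 'k1': 0.010605521277668577, 'rvec': array([ 2.16859499, -2.22076732,  0.10462708]), 'tvec': array([-0.01186325,  0.61534533,  1.00052348])}
wrist {'fx': 328.12306135452644, 'fy': 328.12306135452644, 'cx': 257.788349142321, 'cy': 197.24921140609598, 'k1': -0.04368917691708324, 'rvec': array([-2.40324254,  1.55636763,  0.25387926]), 'tvec': array([-0.62223878, -0.04153701,  0.37945582])}
{'t': 0.15, 'q': array([-1.32845606e+00,  5.28282043e-01,  1.43358247e+00, -4.82190328e-05,
        1.18139536e+00, -1.78507661e-01]), 'qd': array([-0.00052541, -0.00157546, -0.00355565,  0.00050789, -0.00032769,
       -0.00123907]), 'tau': array([ 2.46976597e-04, -4.42745376e+01, -1.78275830e+01, -2.32124885e-04,
        5.65466718e-03,  2.56224831e-05]), 'tcp_pos': array([ 0.25521372, -0.56993132,  0.23054846]), 'tool_rot': array([-0.69147357, -0.14829153,  0.69154271, -0.14711424]), 'force': array([-0.23949043,  0.06068894, -0.73735907]), 'ft_torque': array([ 0.01600723,  0.03398261, -0.02023679]), 'finger_gap': 0.9987520721021883}
```

View pics/scene0.png

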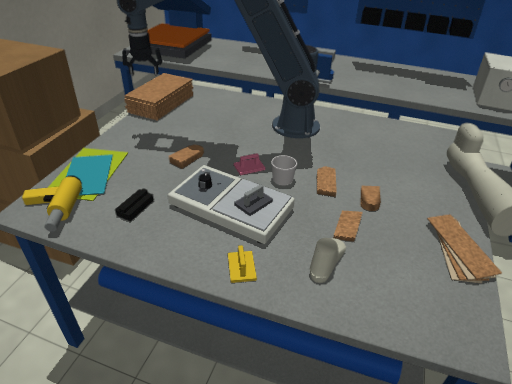

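View pics/top0.png

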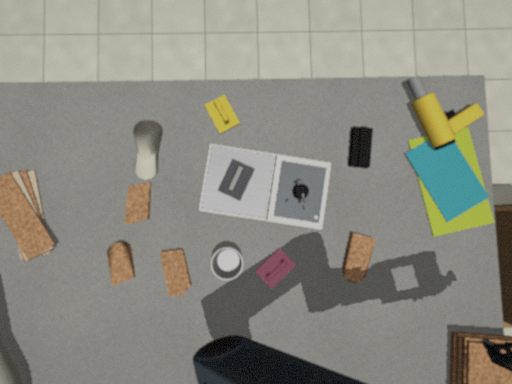

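View pics/wrist0.png

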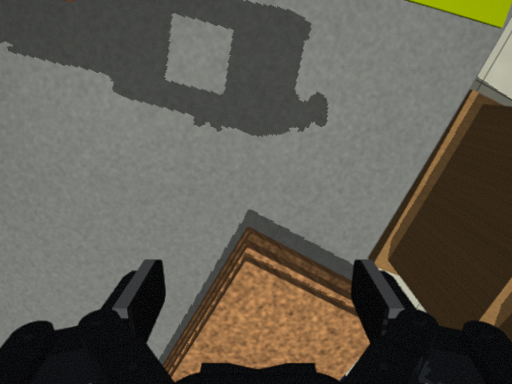

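The top view shows four cork candidates at about (138,202), (120,262), (175,272) and (358,257). The cork sheets on the left (25,215) and the stack at lower right (485,350) are look-alikes. The dark weight is on the platen at (236,180); the pink one (276,268) and yellow one (222,113) are decoys. The selector is at (301,191). I'll check these in close crops.

```bash
cat > h.py <<'E'
import numpy as np, cv2
from scipy.spatial.transform import Rotation as R
from station import manip
def K(s): return np.array([[s["fx"],0,s["cx"]],[0,s["fy"],s["cy"]],[0,0,1.]])
def D(s): return np.array([s["k1"],0,0,0.])
def proj(s,P):
    return cv2.projectPoints(np.asarray(P,float).reshape(-1,1,3),s["rvec"],s["tvec"],K(s),D(s))[0].reshape(-1,2)
def unproj(s,px,z):
    n=cv2.undistortPoints(np.asarray(px,float).reshape(-1,1,2),K(s),D(s)).reshape(-1,2)
    Rm=cv2.Rodrigues(s["rvec"])[0]; c=-Rm.T@s["tvec"]
    d=np.c_[n,np.ones(len(n))]@Rm
    z=np.broadcast_to(np.asarray(z,float),len(n))
    return c+d*((z-c[2])/d[:,2])[:,None]
def snap(n,name=None):
    s=manip.snapshot(n)
    if name: cv2.imwrite("pics/"+name,cv2.cvtColor(s["image"],cv2.COLOR_RGB2BGR))
    return s
def crop(s,u0,v0,u1,v1,k,name,marks=()):
    im=cv2.cvtColor(s["image"],cv2.COLOR_RGB2BGR)[v0:v1,u0:u1]
    im=cv2.resize(im,None,fx=k,fy=k,interpolation=cv2.INTER_CUBIC)
    for m in marks:
        cv2.polylines(im,[np.round((np.asarray(m)-[u0,v0]+.5)*k-.5).astype(int).reshape(-1,1,2)],True,(255,0,255),1)
    cv2.imwrite("pics/"+name,im)
E
python3 - <<'E'
from h import *
s=snap("top")
crop(s,90,170,230,310,5,"t1.png"); crop(s,190,130,390,290,4,"t2.png")
print(unproj(s,[[138,202],[120,262],[175,272],[358,257],[228,262],[360,147],[276,268],[222,113],[147,150]],0.0).round(3))
print(unproj(s,[[236,180],[301,191]],[.06,.088]).round(3))
s=snap("scene"); crop(s,160,130,400,270,3,"s1.png")
E
```

```text
[[ 0.577  0.321  0.   ]
 [ 0.403  0.373  0.   ]
 [ 0.369  0.213  0.   ]
 [ 0.398 -0.33   0.   ]
 [ 0.394  0.057  0.   ]
 [ 0.729 -0.352  0.   ]
 [ 0.372 -0.085  0.   ]
 [ 0.843  0.067  0.   ]
 [ 0.733  0.294  0.   ]]
[[ 0.631  0.026  0.06 ]
 [ 0.594 -0.153  0.088]]
```

View pics/t1.png

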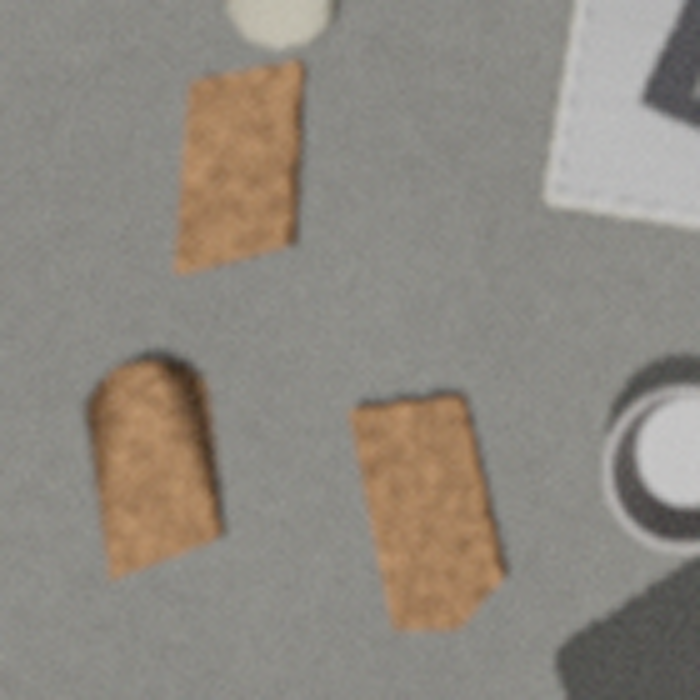

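View pics/t2.png

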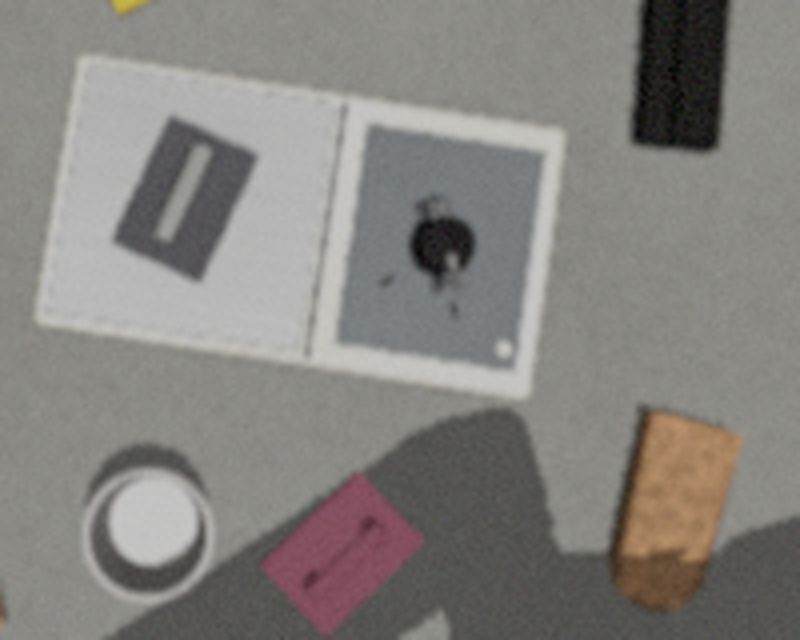

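View pics/s1.png

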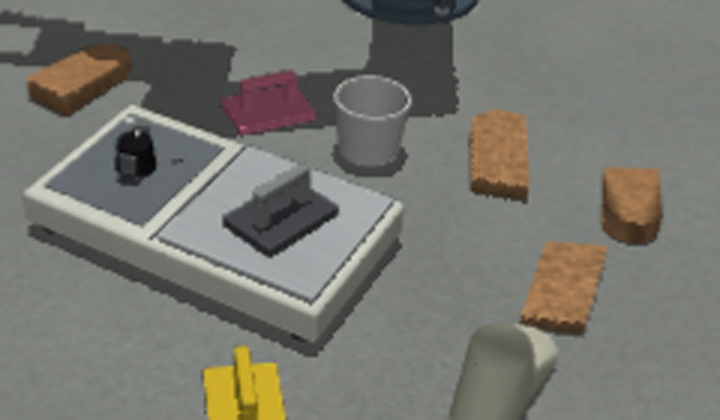

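```bash
cat > fit.py <<'E'
from h import *
from scipy.optimize import minimize
SP=dict(a=(.140,.066,.026,5.0),b=(.126,.062,.024,5.2),c=(.112,.060,.025,4.8),e=(.120,.062,.024,5.2))
def outline(k,p=(0,0)):
    L,W,t,_=SP[k]; h=L/2; w=W/2
    if k=='a':
        r=.030+p[0]; th=np.linspace(np.pi/2,3*np.pi/2,13)
        return np.r_[[[h,-w],[h,w]],np.c_[-h+r+r*np.cos(th),w*np.sin(th)]]
    if k=='e':
        r=.025+p[0]; th=np.linspace(-np.pi/2,np.pi/2,13); s=p[1]
        return np.r_[np.c_[h-r+r*np.cos(th),w*np.sin(th)],[[-h+max(s,0),w],[-h-min(s,0),-w]]]
    if k=='c':
        c=.02+p[0]; sgn=1 
        return np.array([[h,-w*1+0],[h,w-c],[h-c,w],[-h,w],[-h,-w]]) if CS>0 else np.array([[h-c,-w],[h,-w+c],[h,w],[-h,w],[-h,-w]])
    if k=='b':
        s,q=p
        return np.array([[h-max(s,0),-w],[h+min(s,0),w],[-h+max(q,0),w],[-h-min(q,0),-w]])
CS=1
def verts(k,x,y,yaw,p=(0,0),z0=0.,flat=True):
    o=outline(k,p); t,tp=SP[k][2],np.tan(np.radians(SP[k][3]))
    V=np.r_[np.c_[o,0*o[:,0]],np.c_[o,t+o[:,0]*tp]]
    return V@R.from_euler('z',yaw).as_matrix().T+[x,y,z0]
def mask(s):
    hsv=cv2.cvtColor(s["image"],cv2.COLOR_RGB2HSV)
    return ((hsv[...,0]<22)&(hsv[...,1]>90)&(hsv[...,2]>35)).astype(np.uint8)
def hull(s,V): return cv2.convexHull(proj(s,V).astype(np.float32)).reshape(-1,2)
def cost(s,m,V,pad=14,up=4):
    H=hull(s,V); a=np.floor(H.min(0)-pad).astype(int).clip(0); b=np.ceil(H.max(0)+pad).astype(int)
    sub=m[a[1]:b[1],a[0]:b[0]]
    sub=cv2.resize(sub,None,fx=up,fy=up,interpolation=cv2.INTER_NEAREST)
    r=np.zeros_like(sub); cv2.fillPoly(r,[np.round(((H-a+.5)*up-.5)*16).astype(np.int32)],1,shift=4)
    return (r!=sub).sum()/up**2
def fit(k,x,y,yaw,views,np_=0,steps=(.01,.01,.15)):
    f=lambda v: sum(cost(s,m,verts(k,v[0],v[1],v[2],np.r_[v[3:],0,0][:2])) for s,m in views)
    v0=np.r_[x,y,yaw,np.zeros(np_)]
    st=np.r_[steps,np.full(np_,.006)]
    sim=np.vstack([v0]+[v0+np.eye(len(v0))[i]*st[i] for i in range(len(v0))])
    r=minimize(f,v0,method='Nelder-Mead',options=dict(initial_simplex=sim,maxiter=600,xatol=1e-5,fatol=.01))
    sim=np.vstack([r.x]+[r.x-np.eye(len(v0))[i]*st[i]*.5 for i in range(len(v0))])
    r=minimize(f,r.x,method='Nelder-Mead',options=dict(initial_simplex=sim,maxiter=600,xatol=1e-5,fatol=.01))
    return r.x,r.fun
E
python3 - <<'E'
from h import *
import fit as F
vs=[(s,F.mask(s)) for s in (snap("top"),snap("scene"))]
res={}
for k,x,y,yaw,n,cs in [('a',.4,-.33,-.15,1,1),('b',.577,.321,3.1,2,1),('b',.577,.321,0,2,1),('c',.37,.21,3.3,1,1),('c',.37,.21,3.3,1,-1),('e',.4,.373,.1,2,1)]:
    F.CS=cs
    v,f=F.fit(k,x,y,yaw,vs,n); print(k,cs,v.round(4),round(f,1)); 
    if k not in res or f<res[k][1]: res[k]=(v,f,cs)
M=[[],[]]
for k,(v,f,cs) in res.items():
    F.CS=cs
    for i in (0,1): M[i].append(F.hull(vs[i][0],F.verts(k,*v[:3],np.r_[v[3:],0,0][:2])))
crop(vs[0][0],90,150,390,310,2,"f0.png",M[0]); crop(vs[1][0],150,130,400,270,3,"f1.png",M[1])
E
```

```text
a 1 [ 0.3957 -0.3223 -0.2911  0.0075] 144.4
b 1 [ 0.5768  0.3174  3.1404 -0.0204  0.0198] 380.1
b 1 [ 0.5749  0.3181 -0.0298  0.0084  0.0036] 496.8
c 1 [ 0.3726  0.2085  3.3814 -0.0093] 156.0
c -1 [ 0.375   0.2091  3.3573 -0.009 ] 168.7
e 1 [0.4018 0.3671 0.0912 0.0042 0.0062] 413.7
```

View pics/f1.png

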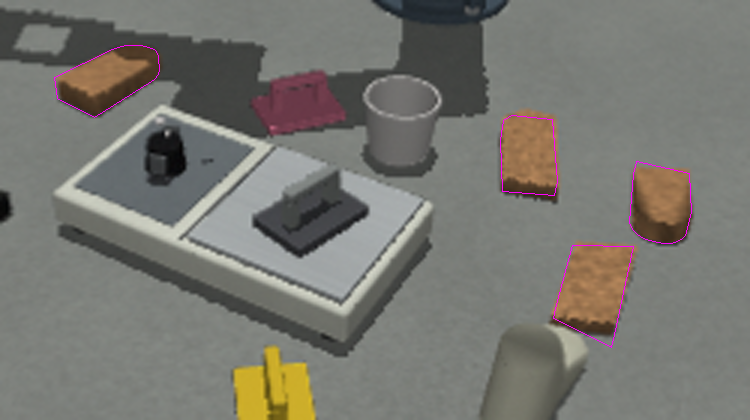

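View pics/f0.png

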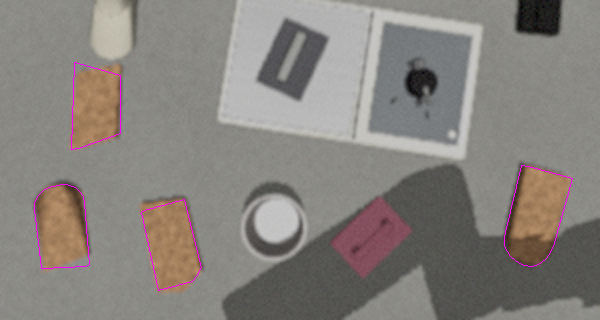

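```bash
python3 - <<'E'
from h import *
s=snap("top")
c=np.array([[82,55],[565,128],[530,398],[37,322]])/4+[190,130]
P=unproj(s,c,[.06,.055,.055,.06]); print(P.round(4))
for i in range(4): print(np.linalg.norm(P[i]-P[(i+1)%4]).round(4))
y=P[0]+P[3]-P[1]-P[2]; x=P[0]+P[1]-P[2]-P[3]
print("yaw from y",np.arctan2(-y[0],y[1]),"x",np.arctan2(x[1],x[0]))
C=P.mean(0); ya=np.arctan2(-y[0],y[1]); Y=np.array([-np.sin(ya),np.cos(ya)])
pl=C[:2]+.09*Y; se=C[:2]-.09*Y; print("C",C,"platen",pl,"sel",se)
k=(np.array([[447,245]])/4+[190,130]); print("knob top",unproj(s,k,.088))
# weight corners slab top z .072; handle ends top z .114
w=np.array([[172,116],[257,156],[201,282],[114,240]])/4+[190,130]
W=unproj(s,w,.072); print(W.round(4),W.mean(0).round(4)); d=W[0]+W[1]-W[2]-W[3]; print("weight yaw",np.arctan2(d[1],d[0]))
hh=np.array([[203,145],[165,241]])/4+[190,130]; H=unproj(s,hh,.114); print(H.round(4),H.mean(0),np.arctan2(*(H[0]-H[1])[[1,0]]))
print(manip.sense()['tcp_pos'],R.from_quat(manip.sense()['tool_rot']).as_matrix().round(3))
E
```

```text
[[ 0.7365  0.097   0.06  ]
 [ 0.6773 -0.2483  0.055 ]
 [ 0.4851 -0.2155  0.055 ]
 [ 0.5473  0.1314  0.06  ]]
0.3503
0.195
0.3525
0.1923
yaw from y -0.17366451646884254 x -0.17450901562017868
C [ 0.61152323 -0.05885493  0.0575    ] platen [0.62707459 0.02979131] sel [ 0.59597187 -0.14750116]
knob top [[ 0.59317273 -0.15503603  0.088     ]]
[[ 0.6894  0.0333  0.072 ]
 [ 0.6598 -0.0258  0.072 ]
 [ 0.5722  0.0154  0.072 ]
 [ 0.603   0.0755  0.072 ]] [0.6311 0.0246 0.072 ]
weight yaw -0.44704695861938776
[[0.6629 0.0113 0.114 ]
 [0.5988 0.0381 0.114 ]] [0.63085302 0.02469812 0.114     ] -0.3960133178821864
[ 0.25530502 -0.57034059  0.23114707] [[-0.     0.408 -0.913]
 [ 0.    -0.913 -0.408]
 [-1.    -0.    -0.   ]]
```

```bash
cat >> h.py <<'E'
def wrap(a): return (a+np.pi)%(2*np.pi)-np.pi
def Rt(jaw,tilt=0.):
    j=np.array([np.cos(jaw),np.sin(jaw),0]); x=np.array([0,0,-1.])
    M=np.c_[x,j,np.cross(x,j)]
    return R.from_rotvec(j*tilt).as_matrix()@M
def go(pos,jaw,tilt=0.,st=None):
    """units from the present pose; jaw mod pi picked by smaller |q6|"""
    st=st or manip.sense(); M=R.from_quat(st['tool_rot']).as_matrix(); p=st['tcp_pos']
    q1=np.arctan2(pos[1],pos[0]); 
    d=M.T@(np.asarray(pos)-p)/.025
    rv=R.from_matrix(M.T@Rt(jaw,tilt)).as_rotvec(degrees=True)/5
    print("pos",p.round(4),"jaw",np.arctan2(M[1,1],M[0,1]).round(3),"q6",st['q'][5].round(2),"tgt q6",wrap(q1-jaw).round(2),"F",st['force'].round(1),"gap",round(st['finger_gap']*85.4,1),"t",round(st['t'],1))
    print("shift",d.round(2),"turn",rv.round(2),"rows",max(np.linalg.norm(d)/2,np.linalg.norm(rv)*5/8.59).round(1))
E
python3 - <<'E'
from h import *
go([.631,.0247,.22],1.146)
E
```

```text
pos [ 0.2553 -0.5703  0.2311] jaw -1.15 q6 -0.18 tgt q6 -1.11 F [-0.3  0.9  0.1] gap 85.5 t 0.4
shift [  0.45 -15.59 -23.44] turn [-26.31  -0.     0.  ] rows 15.3
```

Request:
carry_out(
  commands=[
    [[0.4, -15.6, -23.4, -26.3, 0, 0, 50], [0.4, -15.6, -23.4, -26.3, 0, 0, 50], [0.4, -15.6, -23.4, -26.3, 0, 0, 50], [0.4, -15.6, -23.4, -26.3, 0, 0, 50], [0.4, -15.6, -23.4, -26.3, 0, 0, 50]],
  ],
  force=60,
)

```text
t: 0.9
tcp_pos: [0.3893, -0.3573, 0.2279]
tool_rot: [0.588, 0.392, -0.588, 0.393]
force: [1.4, 0.3, -0.6]
finger_gap: 0.585
```

```bash
python3 - <<'E'
from h import *
go([.631,.0247,.22],1.146)
E
```

```text
pos [ 0.3893 -0.3573  0.2279] jaw -0.394 q6 -0.56 tgt q6 -1.11 F [ 1.4  0.3 -0.6] gap 50.0 t 0.9
shift [  0.32   3.05 -17.82] turn [-1.765e+01  1.000e-02 -0.000e+00] rows 10.3
```

Request:
carry_out(
  commands=[
    [[0.3, 3.0, -17.8, -17.6, 0, 0, 50], [0.3, 3.0, -17.8, -17.6, 0, 0, 50], [0.3, 3.0, -17.8, -17.6, 0, 0, 50], [0.3, 3.0, -17.8, -17.6, 0, 0, 50], [0.3, 3.0, -17.8, -17.6, 0, 0, 50]],
  ],
)

```text
t: 1.4
tcp_pos: [0.5238, -0.1463, 0.2239]
tool_rot: [0.404, 0.58, -0.404, 0.581]
force: [0.7, 0.2, -0.2]
finger_gap: 0.588
```

```bash
python3 - <<'E'
from h import *
go([.631,.0247,.22],1.146)
E
```

```text
pos [ 0.5238 -0.1463  0.2239] jaw 0.356 q6 -0.83 tgt q6 -1.11 F [ 0.7  0.2 -0.2] gap 50.2 t 1.4
shift [ 0.16  6.4  -4.91] turn [-9.05  0.01 -0.  ] rows 5.3
```

Request:
carry_out(
  commands=[
    [[0.2, 6.4, -4.9, -9.0, 0, 0, 50], [0.2, 6.4, -4.9, -9.0, 0, 0, 50], [0.2, 6.4, -4.9, -9.0, 0, 0, 50], [0.2, 6.4, -4.9, -9.0, 0, 0, 50], [0.2, 6.4, -4.9, -9.0, 0, 0, 50]],
  ],
)

```text
t: 1.9
tcp_pos: [0.6338, 0.0275, 0.2186]
tool_rot: [0.162, 0.688, -0.16, 0.69]
force: [-0.6, -0.8, 0.1]
finger_gap: 0.588
```

```bash
python3 - <<'E'
from h import *
go([.631,.0247,.22],1.146)
s=snap("wrist","w1.png")
E
```

```text
pos [0.6338 0.0275 0.2186] jaw 1.112 q6 -1.25 tgt q6 -1.11 F [-0.6 -0.8  0.1] gap 50.2 t 1.9
shift [-0.06 -0.15 -0.05] turn [-0.39  0.02 -0.04] rows 0.2
```

View pics/w1.png

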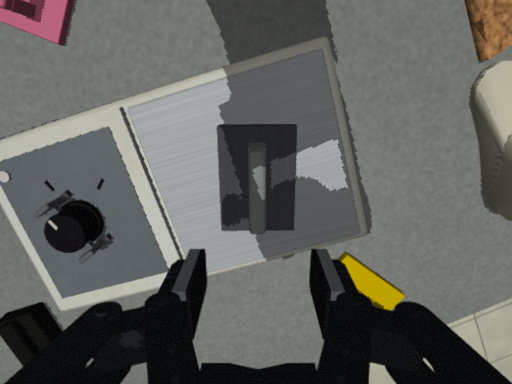

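The wrist view shows the weight: slab corners (219,125), (297,125), (294,230), (222,231), handle from (257,143) to (257,233). The platen corners are (327,40) and (366,234), the knob centre is near (73,226), and the weight is centred between the fingers.

```bash
python3 - <<'E'
from h import *
s=snap("wrist")
W=unproj(s,[[219,125],[297,125],[294,230],[222,231]],.072);print(W.round(4),W.mean(0).round(4))
H=unproj(s,[[257,143],[258,233]],.114);print(H.round(4),H.mean(0).round(4)); d=H[0]-H[1]; print(np.arctan2(d[1],d[0]))
P=unproj(s,[[123,107],[330,38],[368,233],[181,262]],.06); print(P.round(4)); print(P.mean(0)); 
for i in range(4): print(np.linalg.norm(P[i]-P[i-1]).round(4), np.degrees(np.arctan2(*(P[i]-P[i-1])[[1,0]])).round(2))
print("knob",unproj(s,[[73,226]],.088))
pl=np.array([.627,.026,.06])
crop(s,0,0,512,300,1.5,"w1c.png",[proj(s,[pl+[*(R.from_euler('z',-.174).apply([a,b,0])[:2]),0] for a,b in ((.09,.09),(.09,-.09),(-.09,-.09),(-.09,.09))])])
E
```

```text
[[ 0.5704  0.019   0.072 ]
 [ 0.6     0.0795  0.072 ]
 [ 0.689   0.0368  0.072 ]
 [ 0.6596 -0.0255  0.072 ]] [0.6298 0.0274 0.072 ]
[[0.593  0.0446 0.114 ]
 [0.6594 0.0129 0.114 ]] [0.6262 0.0288 0.114 ]
2.6965342256954914
[[ 0.5188 -0.0521  0.06  ]
 [ 0.5481  0.1347  0.06  ]
 [ 0.7304  0.1012  0.06  ]
 [ 0.6761 -0.0839  0.06  ]]
[0.61835207 0.02497375 0.06      ]
0.1605 168.58
0.1891 81.11
0.1854 -10.4
0.1929 -106.33
knob [[ 0.59005143 -0.1409668   0.088     ]]
```

View pics/w1c.png

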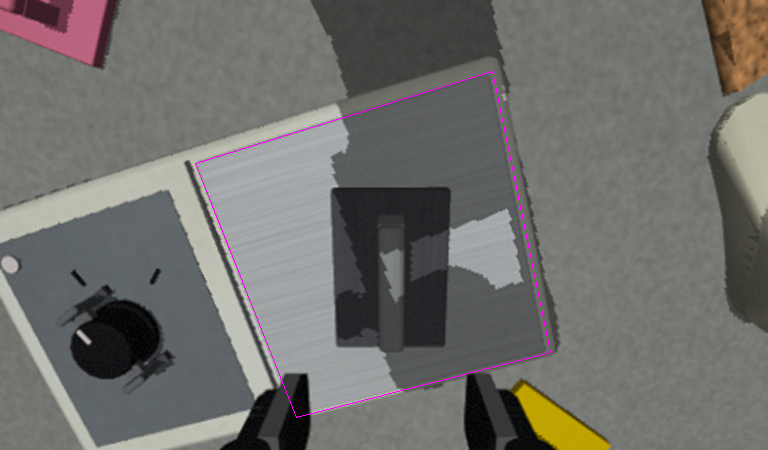

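```bash
python3 - <<'E'
from h import *
go([.629,.027,.091],1.12)
E
```

```text
pos [0.6315 0.0237 0.2183] jaw 1.103 q6 -1.24 tgt q6 -1.08 F [-0.1  1.1 -0.7] gap 50.0 t 2.0
shift [ 5.09  0.07 -0.15] turn [-0.19 -0.    0.  ] rows 2.5
```

Request:
carry_out(
  commands=[
    [[2.0, 0.1, -0.1, -0.2, 0, 0, 50], [4.0, 0.1, -0.1, -0.2, 0, 0, 50], [5.1, 0.1, -0.1, -0.2, 0, 0, 50], [5.1, 0.1, -0.1, -0.2, 0, 0, 50], [5.1, 0.1, -0.1, -0.2, 0, 0, 0]],
  ],
)

```text
t: 2.5
tcp_pos: [0.6301, 0.0242, 0.0915]
tool_rot: [0.16, 0.689, -0.16, 0.689]
force: [0.4, 0.4, 0.5]
finger_gap: 0.43
```

Request:
carry_out(
  commands=[
    [[0, 0, 0, 0, 0, 0, 0], [0, 0, 0, 0, 0, 0, 0], [0, 0, 0, 0, 0, 0, 0], [0, 0, 0, 0, 0, 0, 0], [0, 0, 0, 0, 0, 0, 0]],
  ],
  force=80,
)

```text
t: 3.0
tcp_pos: [0.6323, 0.0251, 0.0939]
tool_rot: [0.159, 0.687, -0.159, 0.691]
force: [0.9, 1.7, 6.4]
finger_gap: 0.144
```

Request:
carry_out(
  commands=[
    [[-1, 0, 0, 0, 0, 0, 0], [-2, 0, 0, 0, 0, 0, 0], [-3, 0, 0, 0, 0, 0, 0], [-3, 0, 0, 0, 0, 0, 0], [-3, 0, 0, 0, 0, 0, 0]],
  ],
)

```text
t: 3.5
tcp_pos: [0.629, 0.0252, 0.1654]
tool_rot: [0.159, 0.69, -0.159, 0.688]
force: [0.1, -0.5, -7.3]
finger_gap: 0.143
```

```bash
python3 - <<'E'
from h import *
go([.58,-.35,.17],1.12)
s=snap("wrist","w2.png"); s=snap("scene"); crop(s,150,100,400,270,3,"s2.png")
E
```

```text
pos [0.629  0.0252 0.1654] jaw 1.118 q6 -1.25 tgt q6 -1.66 F [ 0.1 -0.5 -7.3] gap 12.2 t 3.5
shift [ -0.18 -14.35   4.81] turn [-0.03 -0.02  0.01] rows 7.6
```

View pics/s2.png

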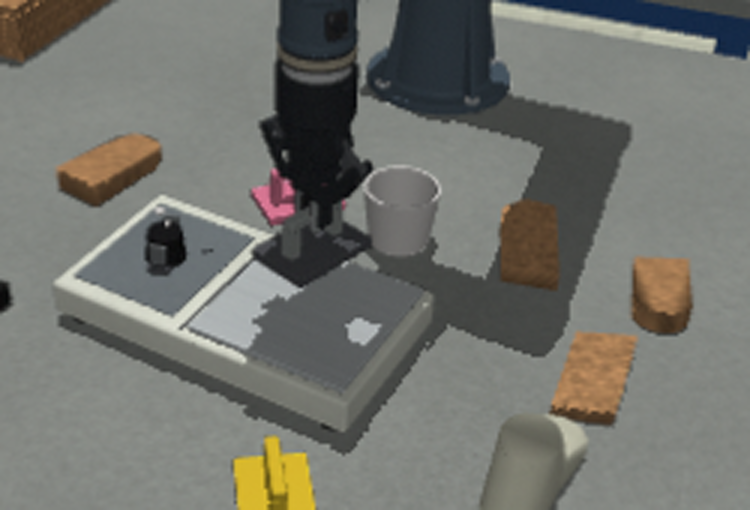

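Request:
carry_out(
  commands=[
    [[-0.2, -14.3, 4.8, 0, 0, 0, 0], [-0.2, -14.3, 4.8, 0, 0, 0, 0], [-0.2, -14.3, 4.8, 0, 0, 0, 0], [-0.2, -14.3, 4.8, 0, 0, 0, 0], [-0.2, -14.3, 4.8, 0, 0, 0, 0]],
  ],
)

```text
t: 4.1
tcp_pos: [0.596, -0.2238, 0.1671]
tool_rot: [0.159, 0.691, -0.158, 0.688]
force: [1.3, 0.1, -7.4]
finger_gap: 0.143
```

```bash
python3 - <<'E'
from h import *
go([.58,-.35,.17],1.12)
go([.58,-.35,.035],1.12)
E
```

```text
pos [ 0.596  -0.2238  0.1671] jaw 1.118 q6 -1.65 tgt q6 -1.66 F [ 1.3  0.1 -7.4] gap 12.2 t 4.1
shift [-0.13 -4.82  1.64] turn [-0.03 -0.05 -0.  ] rows 2.5
pos [ 0.596  -0.2238  0.1671] jaw 1.118 q6 -1.65 tgt q6 -1.66 F [ 1.3  0.1 -7.4] gap 12.2 t 4.1
shift [ 5.27 -4.82  1.66] turn [-0.03 -0.05 -0.  ] rows 3.7
```

Request:
carry_out(
  commands=[
    [[0, -1.9, 0.6, 0, 0, 0, 0], [0, -3.8, 1.2, 0, 0, 0, 0], [0, -4.8, 1.6, 0, 0, 0, 0], [1.5, -4.8, 1.6, 0, 0, 0, 0], [3.0, -4.8, 1.6, 0, 0, 0, 0]],
  ],
)

```text
t: 4.6
tcp_pos: [0.5805, -0.35, 0.0928]
tool_rot: [0.16, 0.689, -0.16, 0.689]
force: [0.0, -0.4, -7.5]
finger_gap: 0.142
```

Request:
carry_out(
  commands=[
    [[1.4, 0, 0, 0, 0, 0, 0], [2.0, 0, 0, 0, 0, 0, 0], [2.2, 0, 0, 0, 0, 0, 0], [2.2, 0, 0, 0, 0, 0, 0], [2.2, 0, 0, 0, 0, 0, 0]],
  ],
)

```text
t: 5.1
tcp_pos: [0.5824, -0.349, 0.0411]
tool_rot: [0.158, 0.688, -0.159, 0.69]
force: [-0.4, -0.5, -6.0]
finger_gap: 0.143
```

```bash
python3 - <<'E'
from h import *
go([.58,-.35,.035],1.12)
E
```

```text
pos [ 0.5824 -0.349   0.0411] jaw 1.118 q6 -1.82 tgt q6 -1.66 F [-0.4 -0.5 -6. ] gap 12.2 t 5.1
shift [ 0.24 -0.08 -0.07] turn [-0.03  0.04  0.01] rows 0.1
```

Request:
carry_out(
  commands=[
    [[0.3, 0, 0, 0, 0, 0, 0], [0.3, 0, 0, 0, 0, 0, 0], [0.3, 0, 0, 0, 0, 0, 0], [0.3, 0, 0, 0, 0, 0, 40], [0.3, 0, 0, 0, 0, 0, 40]],
  ],
)

```text
t: 5.6
tcp_pos: [0.5811, -0.3481, 0.0328]
tool_rot: [0.159, 0.689, -0.159, 0.689]
force: [0.2, 0.5, -0.1]
finger_gap: 0.459
```

Request:
carry_out(
  commands=[
    [[0, 0, 0, 0, 0, 0, 50], [-2, 0, 0, 0, 0, 0, 50], [-4, 0, 0, 0, 0, 0, 60], [-6, 0, 0, 0, 0, 0, 85], [-7, 0, 0, 0, 0, 0, 85]],
  ],
)

```text
t: 6.1
tcp_pos: [0.5828, -0.3494, 0.2125]
tool_rot: [0.158, 0.687, -0.16, 0.691]
force: [0.1, -0.4, 0.1]
finger_gap: 0.993
```

```bash
cat > look.py <<'E'
import sys,pickle
from h import *
import fit as F
# refit all wedges named, from top+scene; seeds in poses.pkl
def relook(seeds,names=("top",)):
    vs=[(s,F.mask(s)) for s in (snap(n) for n in names)]
    return vs
E
python3 - <<'E'
from h import *
go([.396,-.322,.2],-1.86)
s=snap("top"); crop(s,80,100,400,310,2.4,"t3.png")
E
```

```text
pos [ 0.5828 -0.3494  0.2125] jaw 1.118 q6 -1.82 tgt q6 1.18 F [ 0.1 -0.4  0.1] gap 84.8 t 6.1
shift [ 0.45 -2.29 -7.2 ] turn [34.12  0.04 -0.13] rows 19.9
```

View pics/t3.png

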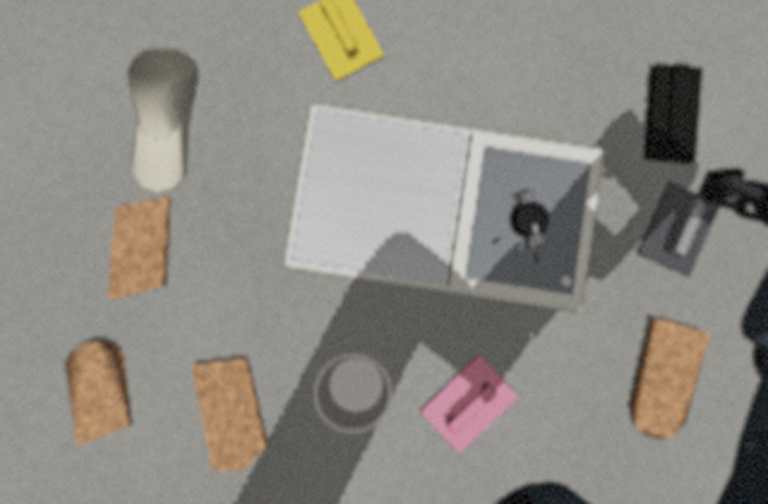

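```bash
python3 - <<'E'
from h import *
go([.396,-.322,.2],1.28)
E
```

```text
pos [ 0.5841 -0.3504  0.2159] jaw 1.118 q6 -1.82 tgt q6 -1.96 F [ 1.6 -0.6  2.7] gap 84.6 t 6.2
shift [ 0.55 -2.27 -7.27] turn [-1.86  0.15  0.05] rows 3.8
```

Request:
carry_out(
  commands=[
    [[0.6, -2.2, -7.3, -1.9, 0, 0, 85], [0.6, -2.2, -7.3, -1.9, 0, 0, 85], [0.6, -2.2, -7.3, -1.9, 0, 0, 85], [0.6, -2.2, -7.3, -1.9, 0, 0, 85], [0.6, -2.2, -7.3, -1.9, 0, 0, 85]],
  ],
)

```text
t: 6.65
tcp_pos: [0.387, -0.3136, 0.1908]
tool_rot: [0.104, 0.702, -0.1, 0.697]
force: [-0.6, -0.1, 0.5]
finger_gap: 0.995
```

```bash
cat > wl.py <<'E'
# usage: wl.py k x y yaw npar name [p0 p1] : fit wedge k in the wrist view (on bench)
import sys
from h import *
import fit as F
k=sys.argv[1]; x,y,yaw=map(float,sys.argv[2:5]); n=int(sys.argv[5]); name=sys.argv[6]
s=snap("wrist"); m=F.mask(s)
v,f=F.fit(k,x,y,yaw,[(s,m)],n,steps=(.006,.006,.08)); print(k,v.round(4),f)
P=np.r_[v[3:],0,0][:2]
V=F.verts(k,*v[:3],P); nn=len(V)//2
crop(s,0,0,512,384,1.5,name,[proj(s,V[:nn]),proj(s,V[nn:]),proj(s,[[v[0],v[1],0],[v[0]+.03*np.cos(v[2]),v[1]+.03*np.sin(v[2]),0]])])
E
python3 wl.py a .396 -.322 -.29 1 wa.png; python3 -c "
from h import *
go([.396,-.322,.2],1.28)"
```

```text
a [ 0.3949 -0.3201 -0.283   0.0073] 186.5625
pos [ 0.3903 -0.316   0.1916] jaw 1.281 q6 -2.18 tgt q6 -1.96 F [ 0.4 -0.2 -0.1] gap 84.9 t 6.7
shift [-0.34 -0.16  0.29] turn [ 0.01 -0.03 -0.02] rows 0.2
```

View pics/wa.png

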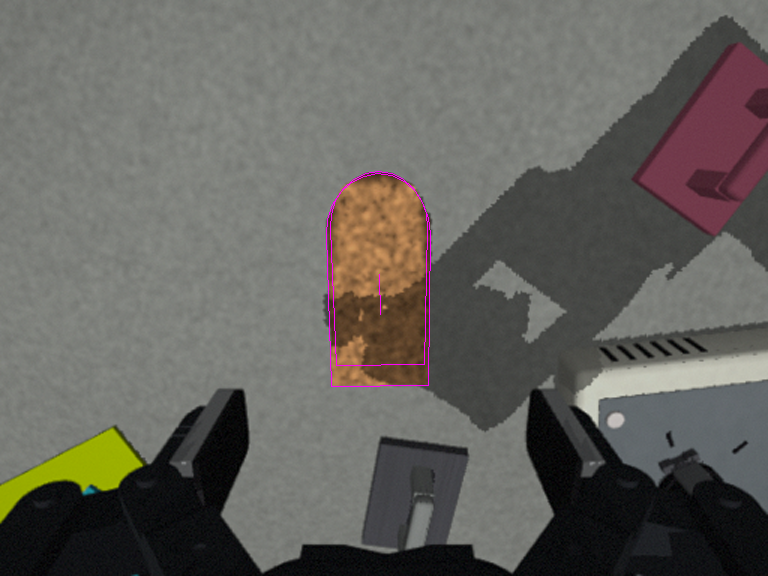

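```bash
python3 -c "
from h import *
go([.395,-.320,.003],1.288)"
```

```text
pos [ 0.3903 -0.316   0.1916] jaw 1.281 q6 -2.18 tgt q6 -1.97 F [ 0.4 -0.2 -0.1] gap 84.9 t 6.7
shift [ 7.55 -0.11  0.25] turn [-0.08 -0.03 -0.02] rows 3.8
```

Request:
carry_out(
  commands=[
    [[2, -0.1, 0.2, 0, 0, 0, 85], [4, -0.1, 0.2, 0, 0, 0, 85], [5, -0.1, 0.2, 0, 0, 0, 85], [5, -0.1, 0.2, 0, 0, 0, 85], [5, -0.1, 0.2, 0, 0, 0, 85]],
  ],
)

```text
t: 7.2
tcp_pos: [0.3982, -0.3221, 0.0669]
tool_rot: [0.101, 0.7, -0.101, 0.7]
force: [0.1, 0.4, 0.3]
finger_gap: 0.998
```

```bash
python3 -c "
from h import *
go([.395,-.320,.003],1.288)"
```

```text
pos [ 0.3982 -0.3221  0.0669] jaw 1.284 q6 -2.18 tgt q6 -1.97 F [0.1 0.4 0.3] gap 85.2 t 7.2
shift [ 2.56  0.04 -0.15] turn [-0.05  0.01  0.  ] rows 1.3
```

Request:
carry_out(
  commands=[
    [[1.5, 0, -0.1, 0, 0, 0, 85], [2.5, 0, -0.1, 0, 0, 0, 85], [2.5, 0, -0.1, 0, 0, 0, 85], [2.5, 0, -0.1, 0, 0, 0, 50], [2.5, 0, -0.1, 0, 0, 0, 50]],
  ],
  force=50,
)

```text
t: 7.7
tcp_pos: [0.3959, -0.322, 0.0068]
tool_rot: [0.1, 0.699, -0.102, 0.701]
force: [-0.4, -0.4, -0.2]
finger_gap: 0.761
```

Request:
carry_out(
  commands=[
    [[0, 0, 0, 0, 0, 0, 50], [0, 0, 0, 0, 0, 0, 50], [0, 0, 0, 0, 0, 0, 50], [0, 0, 0, 0, 0, 0, 50], [0, 0, 0, 0, 0, 0, 50]],
  ],
)

```text
t: 8.2
tcp_pos: [0.3959, -0.322, 0.0067]
tool_rot: [0.1, 0.699, -0.102, 0.701]
force: [-0.1, 0.0, 8.4]
finger_gap: 0.751
```

```bash
python3 -c "
from h import *
go([.395,-.320,.17],1.288)
print(manip.sense()['force'])"
```

```text
pos [ 0.3959 -0.322   0.0067] jaw 1.283 q6 -2.19 tgt q6 -1.97 F [-0.1  0.   8.4] gap 64.1 t 8.2
shift [-6.53  0.05 -0.03] turn [-0.05  0.05  0.03] rows 3.3
[-0.14702218  0.02166282  8.41110567]
```

Request:
carry_out(
  commands=[
    [[-2, 0, 0, 0, 0, 0, 50], [-4, 0, 0, 0, 0, 0, 50], [-6, 0, 0, 0, 0, 0, 50], [-6.5, 0, 0, 0, 0, 0, 50], [-6.5, 0, 0, 0, 0, 0, 50]],
  ],
)

```text
t: 8.7
tcp_pos: [0.396, -0.3222, 0.1707]
tool_rot: [0.099, 0.698, -0.103, 0.702]
force: [0.3, 0.1, -0.4]
finger_gap: 0.754
```

```bash
python3 -c "
from h import *
go([.627,.026,.17],1.397)"
```

```text
pos [ 0.396  -0.3222  0.1707] jaw 1.283 q6 -2.19 tgt q6 -1.36 F [ 0.3  0.1 -0.4] gap 64.4 t 8.7
shift [-0.02 15.98  4.91] turn [-1.3   0.08  0.06] rows 8.4
```

Request:
carry_out(
  commands=[
    [[0, 16, 4.9, -1.3, 0, 0, 50], [0, 16, 4.9, -1.3, 0, 0, 50], [0, 16, 4.9, -1.3, 0, 0, 50], [0, 16, 4.9, -1.3, 0, 0, 50], [0, 16, 4.9, -1.3, 0, 0, 50]],
  ],
)

```text
t: 9.2
tcp_pos: [0.5324, -0.1101, 0.1657]
tool_rot: [0.062, 0.705, -0.061, 0.704]
force: [0.7, -1.1, -1.2]
finger_gap: 0.755
```

```bash
python3 -c "
from h import *
go([.627,.026,.17],1.397)"
```

```text
pos [ 0.5324 -0.1101  0.1657] jaw 1.396 q6 -1.81 tgt q6 -1.36 F [ 0.7 -1.1 -1.2] gap 64.5 t 9.2
shift [-0.18  6.02  2.78] turn [-0.01 -0.03 -0.01] rows 3.3
```

Request:
carry_out(
  commands=[
    [[0, 6, 2.8, 0, 0, 0, 50], [0, 6, 2.8, 0, 0, 0, 50], [0, 6, 2.8, 0, 0, 0, 50], [0, 6, 2.8, 0, 0, 0, 50], [0, 6, 2.8, 0, 0, 0, 50]],
  ],
)

```text
t: 9.7
tcp_pos: [0.6276, 0.0257, 0.1654]
tool_rot: [0.06, 0.705, -0.06, 0.704]
force: [-0.2, -0.3, 0.1]
finger_gap: 0.755
```

```bash
python3 -c "
from h import *
s=snap('wrist','wa2.png')
go([.627,.026,.0667],1.397)"
```

```text
pos [0.6264 0.024  0.1654] jaw 1.399 q6 -1.54 tgt q6 -1.36 F [ 0.   0.4 -0.9] gap 64.7 t 9.8
shift [3.95 0.08 0.02] turn [ 0.02 -0.04  0.01] rows 2.0
```

View pics/wa2.png

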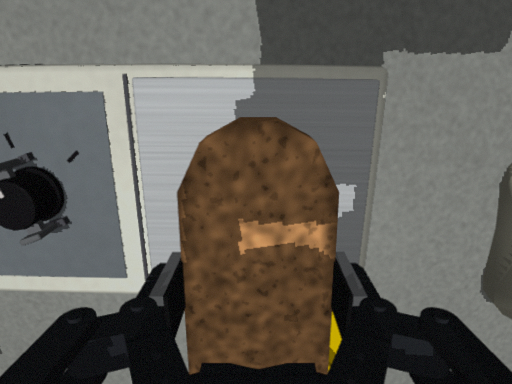

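Wedge a is held square between the fingers, with its round end at (260,120), over the platen. Next I lower it.

Request:
carry_out(
  commands=[
    [[1.5, 0, 0, 0, 0, 0, 50], [3, 0, 0, 0, 0, 0, 50], [3.6, 0, 0, 0, 0, 0, 50], [3.9, 0, 0, 0, 0, 0, 50], [3.9, 0, 0, 0, 0, 0, 50]],
  ],
)

```text
t: 10.25
tcp_pos: [0.627, 0.0223, 0.069]
tool_rot: [0.062, 0.705, -0.062, 0.704]
force: [-0.1, 0.1, -0.1]
finger_gap: 0.758
```

Request:
carry_out(
  commands=[
    [[0.1, 0, 0, 0, 0, 0, 50], [0.1, 0, 0, 0, 0, 0, 50], [0.1, 0, 0, 0, 0, 0, 50], [0.1, 0, 0, 0, 0, 0, 85], [0.1, 0, 0, 0, 0, 0, 85]],
  ],
)

```text
t: 10.75
tcp_pos: [0.628, 0.0235, 0.0676]
tool_rot: [0.061, 0.704, -0.061, 0.705]
force: [-0.4, -0.0, 0.4]
finger_gap: 0.995
```

Request:
carry_out(
  commands=[
    [[0, 0, 0, 0, 0, 0, 85], [-1, 0, 0, 0, 0, 0, 85], [-3, 0, 0, 0, 0, 0, 85], [-5, 0, 0, 0, 0, 0, 85], [-6, 0, 0, 0, 0, 0, 85]],
  ],
)

```text
t: 11.25
tcp_pos: [0.6297, 0.0233, 0.2218]
tool_rot: [0.061, 0.702, -0.062, 0.707]
force: [0.7, 0.4, 1.0]
finger_gap: 0.997
```

```bash
python3 -c "
from h import *
s=snap('wrist','wa3.png')
go([.577,.318,.22],1.56)"
```

```text
pos [0.6315 0.0231 0.2251] jaw 1.397 q6 -1.54 tgt q6 -1.06 F [0.7 0.6 1.6] gap 84.9 t 11.3
shift [ 0.15 11.24 -4.19] turn [-1.87  0.15  0.01] rows 6.0
```

View pics/wa3.png

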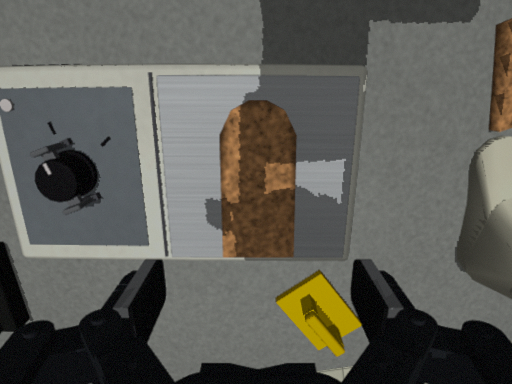

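```bash
cat > pl.py <<'E'
# check a placed wedge: pl.py view k x y yaw z0 tilt n
import sys
from h import *
import fit as F
def fitp(k,x,y,yaw,z0,tilt,n,view="wrist",name=None,p0=(0,0)):
    s=snap(view); m=F.mask(s)
    def V(v):
        p=np.r_[v[3:],0,0][:2] if n else p0
        o=F.outline(k,p); t,tp=F.SP[k][2],np.tan(np.radians(F.SP[k][3]))
        A=np.r_[np.c_[o,0*o[:,0]],np.c_[o,t+o[:,0]*tp]]
        Rm=R.from_euler('z',v[2]).as_matrix()@R.from_euler('y',tilt).as_matrix()
        return A@Rm.T+[v[0],v[1],z0]
    f=lambda v:F.cost(s,m,V(v))
    v0=np.r_[x,y,yaw,np.zeros(n)]; st=np.r_[.006,.006,.08,np.full(n,.005)]
    from scipy.optimize import minimize
    for sg in (1,-.5):
        sim=np.vstack([v0]+[v0+np.eye(len(v0))[i]*st[i]*sg for i in range(len(v0))])
        r=minimize(f,v0,method='Nelder-Mead',options=dict(initial_simplex=sim,maxiter=600,xatol=1e-5,fatol=.01)); v0=r.x
    print(k,v0.round(4),round(r.fun,1))
    VV=V(v0); nn=len(VV)//2
    if name: crop(s,0,0,512,384,1.5,name,[proj(s,VV[:nn]),proj(s,VV[nn:])])
    return v0
E
python3 -c "
from pl import *
fitp('a',.627,.025,-.174,.06,0,1,'wrist','wa4.png')
s=snap('top')
import fit as F
m=F.mask(s); 
for n,(k,x,y,yaw,np_) in enumerate([('b',.577,.318,3.14,2),('c',.3726,.2085,3.38,1),('e',.4018,.3671,.09,2)]):
    print(k,F.fit(k,x,y,yaw,[(s,m)],np_))
"
```

```text
a [ 0.6265  0.0246 -0.1728  0.0101] 260.8
b (array([0.5743667 , 0.3167073 , 3.09603652, 0.00879255, 0.00787536]), np.float64(189.25))
c (array([0.37915848, 0.22641556, 3.05132846, 0.03997057]), np.float64(448.625))
e (array([0.40294362, 0.36606343, 0.13483667, 0.01916676, 0.00979289]), np.float64(132.0625))
```

View pics/wa4.png

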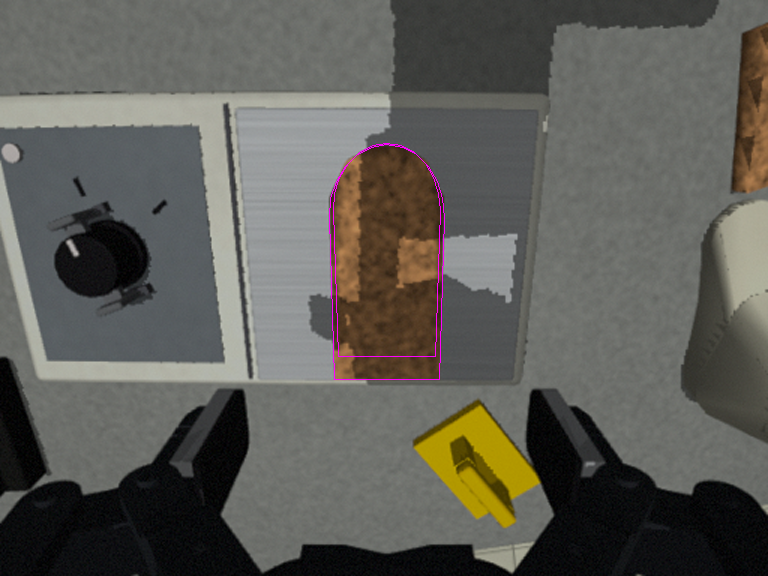

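Request:
carry_out(
  commands=[
    [[0, 11.2, -4.2, -1.9, 0, 0, 85], [0, 11.2, -4.2, -1.9, 0, 0, 85], [0, 11.2, -4.2, -1.9, 0, 0, 85], [0, 11.2, -4.2, -1.9, 0, 0, 85], [0, 11.2, -4.2, -1.9, 0, 0, 85]],
  ],
)

```text
t: 11.9
tcp_pos: [0.5797, 0.2705, 0.2144]
tool_rot: [0.003, 0.709, -0.003, 0.706]
force: [1.6, 0.5, 0.2]
finger_gap: 0.993
```

```bash
python3 -c "
from h import *
go([.577,.318,.22],1.56)"
```

```text
pos [0.5797 0.2705 0.2144] jaw 1.562 q6 -1.3 tgt q6 -1.06 F [1.6 0.5 0.2] gap 84.8 t 11.9
shift [-0.23  1.9  -0.12] turn [ 0.02 -0.05  0.01] rows 1.0
```

Request:
carry_out(
  commands=[
    [[0, 1.9, 0, 0, 0, 0, 85], [0, 1.9, 0, 0, 0, 0, 85], [0, 1.9, 0, 0, 0, 0, 85], [0, 1.9, 0, 0, 0, 0, 85], [0, 1.9, 0, 0, 0, 0, 85]],
  ],
)

```text
t: 12.4
tcp_pos: [0.582, 0.3148, 0.2161]
tool_rot: [0.003, 0.708, -0.004, 0.707]
force: [-0.5, -0.1, -0.1]
finger_gap: 0.994
```

```bash
python3 wl.py b .576 .318 3.12 2 wb.png; python3 wl.py b .576 .318 0.02 2 wbx.png;python3 -c "
from h import *
go([.577,.318,.05],1.55)"
```

```text
b [0.5744 0.3185 3.0989 0.0038 0.0065] 805.8125
b [ 0.5732  0.3187 -0.048   0.0117  0.0058] 948.6875
pos [0.5824 0.315  0.2167] jaw 1.56 q6 -1.23 tgt q6 -1.05 F [-0.7 -0.  -0.8] gap 84.9 t 12.5
shift [ 6.67  0.12 -0.21] turn [ 0.12 -0.01  0.  ] rows 3.3
```

View pics/wb.png

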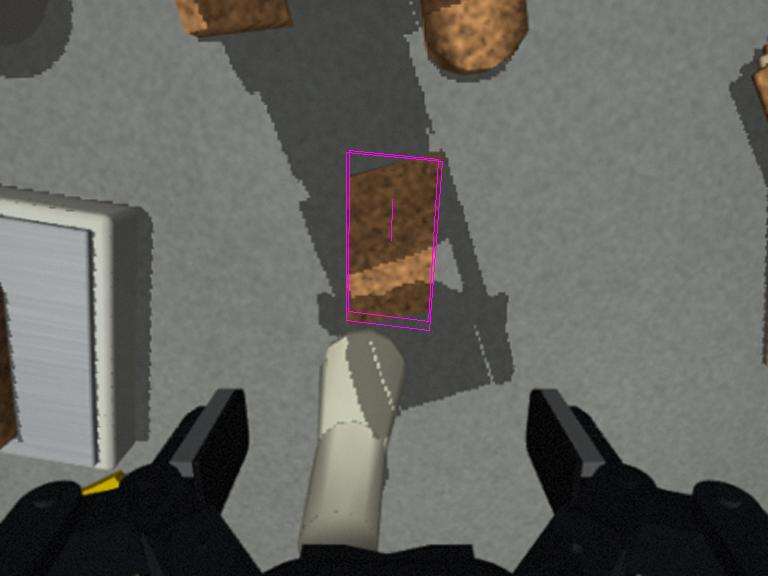

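```bash
sed -i "s/        s,q=p$/        s,q=p[0]-.015,p[1]-.015/" fit.py; python3 wl.py b .576 .318 3.12 2 wb.png; python3 wl.py b .576 .318 0.02 2 wbx.png;python3 -c "
from h import *
go([.572,.318,.05],1.55)"
```

```text
b [ 5.733e-01  3.188e-01  3.096e+00 -3.100e-03 -4.000e-04] 100.875
b [ 0.5728  0.3188 -0.0529 -0.0047 -0.0037] 213.9375
pos [0.5824 0.3155 0.217 ] jaw 1.561 q6 -1.23 tgt q6 -1.04 F [-0.7 -0.3 -0.2] gap 84.9 t 12.6
shift [ 6.68  0.1  -0.42] turn [ 0.12 -0.    0.  ] rows 3.3
```

View pics/wb.png

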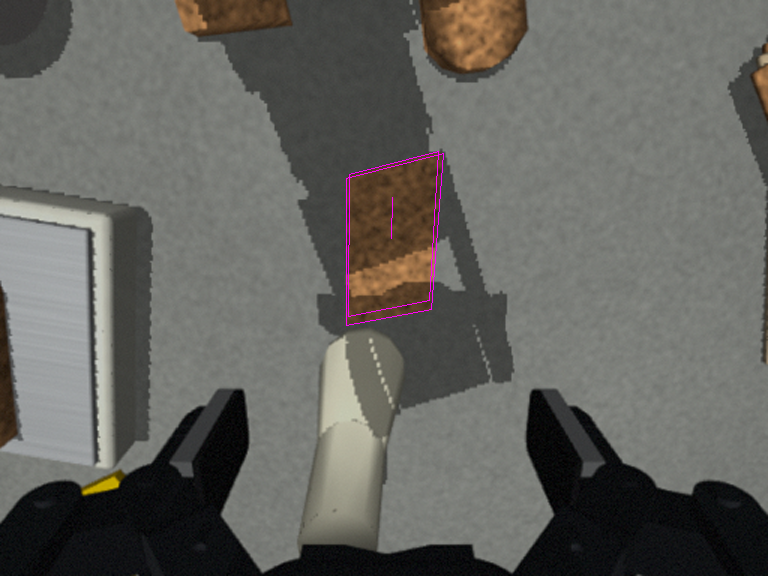

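View pics/wbx.png

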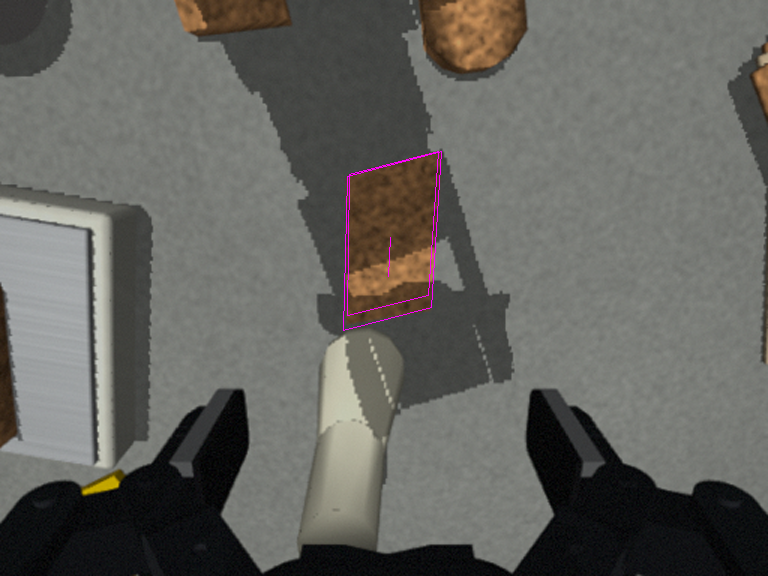

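```bash
python3 -c "
from h import *
go([.569,.3188,.06],1.525)"
```

```text
pos [0.5824 0.3155 0.217 ] jaw 1.561 q6 -1.23 tgt q6 -1.01 F [-0.7 -0.3 -0.2] gap 84.9 t 12.6
shift [ 6.28  0.13 -0.54] turn [ 0.41 -0.    0.  ] rows 3.2
```

Request:
carry_out(
  commands=[
    [[0, 0.1, -0.5, 0.4, 0, 0, 85], [2, 0.1, -0.5, 0.4, 0, 0, 85], [4, 0.1, -0.5, 0.4, 0, 0, 85], [5, 0.1, -0.5, 0.4, 0, 0, 85], [5, 0.1, -0.5, 0.4, 0, 0, 85]],
  ],
)

```text
t: 13.1
tcp_pos: [0.5665, 0.3175, 0.0876]
tool_rot: [0.014, 0.71, -0.017, 0.704]
force: [-0.9, -0.4, 0.2]
finger_gap: 0.993
```

```bash
python3 -c "
from h import *
go([.569,.3188,.005],1.525)"
```

```text
pos [0.5665 0.3175 0.0876] jaw 1.527 q6 -1.19 tgt q6 -1.01 F [-0.9 -0.4  0.2] gap 84.8 t 13.1
shift [3.3  0.07 0.13] turn [ 0.02 -0.1   0.04] rows 1.7
```

Request:
carry_out(
  commands=[
    [[1.5, 0.1, 0.1, 0, 0, 0, 85], [2.8, 0.1, 0.1, 0, 0, 0, 85], [3.2, 0.1, 0.1, 0, 0, 0, 85], [3.2, 0.1, 0.1, 0, 0, 0, 85], [3.2, 0.1, 0.1, 0, 0, 0, 45]],
  ],
)

```text
t: 13.6
tcp_pos: [0.5738, 0.3221, 0.0139]
tool_rot: [0.016, 0.706, -0.015, 0.708]
force: [-0.2, 0.8, 0.4]
finger_gap: 0.848
```

Request:
carry_out(
  commands=[
    [[0, 0, 0, 0, 0, 0, 45], [0, 0, 0, 0, 0, 0, 45], [0, 0, 0, 0, 0, 0, 45], [0, 0, 0, 0, 0, 0, 45], [0, 0, 0, 0, 0, 0, 45]],
  ],
)

```text
t: 14.1
tcp_pos: [0.5742, 0.3223, 0.015]
tool_rot: [0.016, 0.705, -0.015, 0.709]
force: [0.7, -0.2, 6.5]
finger_gap: 0.699
```

Request:
carry_out(
  commands=[
    [[-2, 0, 0, 0, 0, 0, 45], [-4, 0, 0, 0, 0, 0, 45], [-6, 0, 0, 0, 0, 0, 45], [-7, 0, 0, 0, 0, 0, 45], [-7, 0, 0, 0, 0, 0, 45]],
  ],
)

```text
t: 14.6
tcp_pos: [0.5754, 0.323, 0.1937]
tool_rot: [0.017, 0.703, -0.014, 0.711]
force: [0.2, 0.3, -0.8]
finger_gap: 0.7
```

```bash
python3 -c "
from h import *
go([.622,.0255,.18],1.397,-.0873)"
```

```text
pos [0.5754 0.323  0.1937] jaw 1.528 q6 -1.19 tgt q6 -1.36 F [ 0.2  0.3 -0.8] gap 59.8 t 14.6
shift [  0.52 -11.81   2.37] turn [ 1.5  -0.87 -0.13] rows 6.0
```

Request:
carry_out(
  commands=[
    [[0.5, -11.8, 2.2, 1.5, -0.9, 0, 45], [0.5, -11.8, 2.2, 1.5, -0.9, 0, 45], [0.5, -11.8, 2.2, 1.5, -0.9, 0, 45], [0.5, -11.8, 2.2, 1.5, -0.9, 0, 45], [0.5, -11.8, 2.2, 1.5, -0.9, 0, 45]],
  ],
)

```text
t: 15.1
tcp_pos: [0.6063, 0.0727, 0.1756]
tool_rot: [0.061, 0.677, -0.062, 0.731]
force: [0.6, 0.4, -2.3]
finger_gap: 0.696
```

```bash
python3 -c "
from h import *
go([.627,.0255,.15],1.397,-.0873)"
```

```text
pos [0.6063 0.0727 0.1756] jaw 1.397 q6 -1.46 tgt q6 -1.36 F [ 0.6  0.4 -2.3] gap 59.4 t 15.1
shift [ 1.1  -1.72  1.06] turn [-0.   -0.12 -0.06] rows 1.2
```

Request:
carry_out(
  commands=[
    [[1.1, -1.7, 1.1, 0, -0.1, 0, 45], [1.1, -1.7, 1.1, 0, -0.1, 0, 45], [1.1, -1.7, 1.1, 0, -0.1, 0, 45], [1.1, -1.7, 1.1, 0, -0.1, 0, 45], [1.1, -1.7, 1.1, 0, -0.1, 0, 45]],
  ],
)

```text
t: 15.6
tcp_pos: [0.6285, 0.0292, 0.1512]
tool_rot: [0.06, 0.673, -0.061, 0.734]
force: [0.2, -1.0, -1.1]
finger_gap: 0.699
```

```bash
python3 -c "
from h import *
go([.627,.0255,.101],1.397,-.0873)"
```

```text
pos [0.6285 0.0292 0.1512] jaw 1.399 q6 -1.53 tgt q6 -1.36 F [ 0.2 -1.  -1.1] gap 59.7 t 15.6
shift [ 2.   -0.17 -0.21] turn [ 0.02 -0.01 -0.06] rows 1.0
```

Request:
carry_out(
  commands=[
    [[0.8, -0.1, -0.2, 0, 0, 0, 45], [1.4, -0.1, -0.2, 0, 0, 0, 45], [1.8, -0.1, -0.2, 0, 0, 0, 45], [1.8, -0.1, -0.2, 0, 0, 0, 45], [1.8, -0.1, -0.2, 0, 0, 0, 45]],
  ],
)

```text
t: 16.1
tcp_pos: [0.6279, 0.0259, 0.1057]
tool_rot: [0.06, 0.673, -0.062, 0.735]
force: [0.4, 0.5, -0.6]
finger_gap: 0.697
```

```bash
python3 -c "
from h import *
s=snap('scene');crop(s,200,100,340,220,5,'sb.png')
go([.627,.0255,.101],1.397,-.0873)"
```

```text
pos [0.6282 0.0257 0.1061] jaw 1.397 q6 -1.54 tgt q6 -1.36 F [ 0.2  0.2 -0.5] gap 59.7 t 16.1
shift [ 0.2  -0.02 -0.06] turn [-0.    0.01 -0.06] rows 0.1
```

View pics/sb.png

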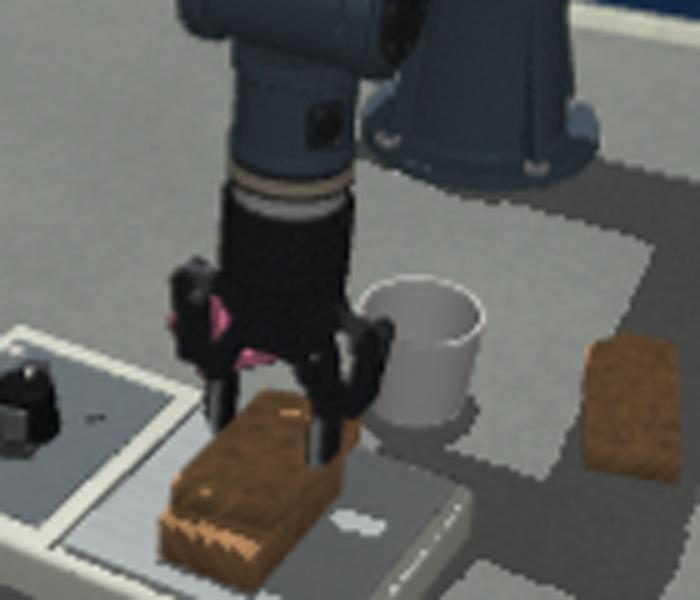

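Wedge b sits just above wedge a with a small gap (pile at about (250,490) in the crop). I lower it until there is contact.

Request:
carry_out(
  commands=[
    [[0.1, 0, 0, 0, 0, 0, 45], [0.2, 0, 0, 0, 0, 0, 45], [0.2, 0, 0, 0, 0, 0, 45], [0.2, 0, 0, 0, 0, 0, 45], [0.2, 0, 0, 0, 0, 0, 45]],
  ],
)

```text
t: 16.65
tcp_pos: [0.6285, 0.0253, 0.1011]
tool_rot: [0.061, 0.673, -0.062, 0.735]
force: [-0.1, -0.4, 0.8]
finger_gap: 0.698
```

Request:
carry_out(
  commands=[
    [[0.1, 0, 0, 0, 0, 0, 45], [0.1, 0, 0, 0, 0, 0, 45], [0.1, 0, 0, 0, 0, 0, 85], [0.1, 0, 0, 0, 0, 0, 85], [0.1, 0, 0, 0, 0, 0, 85]],
  ],
)

```text
t: 17.15
tcp_pos: [0.628, 0.0254, 0.0979]
tool_rot: [0.061, 0.673, -0.062, 0.734]
force: [1.1, 0.3, 0.4]
finger_gap: 0.993
```

Request:
carry_out(
  commands=[
    [[0, 0, 0, 0, 0, 0, 85], [-1, 0, 0, 0, 0, 0, 85], [-3, 0, 0, 0, 0, 0, 85], [-5, 0, 0, 0, 1, 0, 85], [-6, 0, 0, 0, 1, 0, 85]],
  ],
)

```text
t: 17.65
tcp_pos: [0.6184, 0.0263, 0.2521]
tool_rot: [0.063, 0.702, -0.06, 0.707]
force: [0.6, -1.3, 0.0]
finger_gap: 0.994
```

```bash
python3 -c "
from pl import *
go([.403,.366,.22],1.66)
fitp('b',.627,.0255,2.968,.086,np.radians(5),0,'wrist','wb4.png',(-.0031,-.0004))
s=snap('scene');crop(s,200,100,340,220,5,'sb.png')
"
```

```text
pos [0.6184 0.0263 0.2521] jaw 1.397 q6 -1.54 tgt q6 -0.92 F [ 0.6 -1.3  0. ] gap 84.9 t 17.6
shift [  1.28  11.88 -10.85] turn [-3.02  0.08 -0.05] rows 8.1
b [0.628  0.0259 2.9665] 1295.8
```

View pics/sb.png

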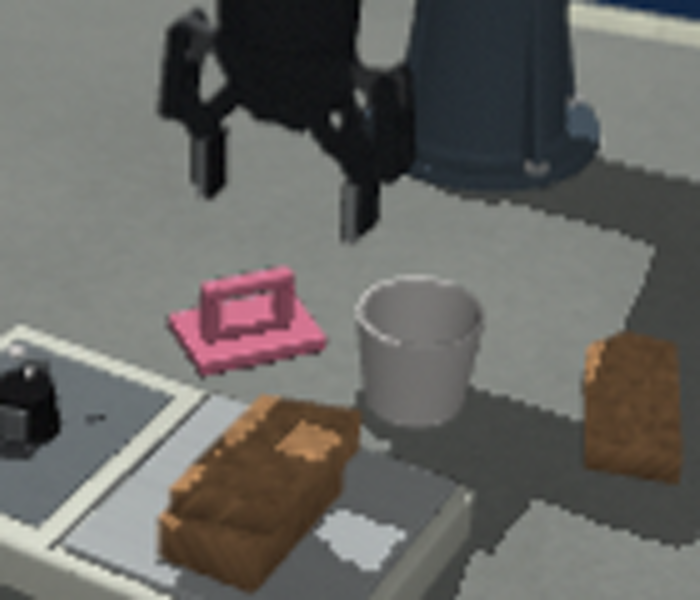

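View pics/wb4.png

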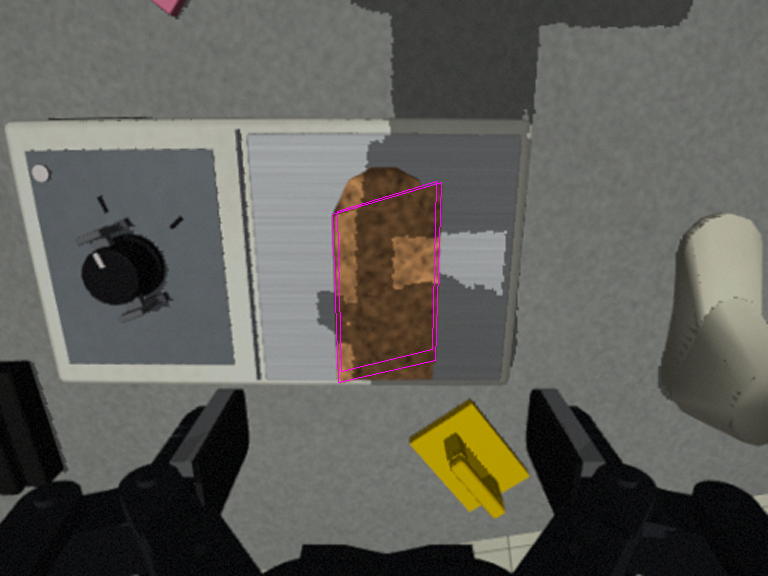

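Request:
carry_out(
  commands=[
    [[1.2, 11.9, -10.8, -3, 0, 0, 85], [1.2, 11.9, -10.8, -3, 0, 0, 85], [1.2, 11.9, -10.8, -3, 0, 0, 85], [1.2, 11.9, -10.8, -3, 0, 0, 85], [1.2, 11.9, -10.8, -3, 0, 0, 85]],
  ],
)

```text
t: 18.25
tcp_pos: [0.48, 0.2389, 0.2285]
tool_rot: [-0.029, 0.707, 0.032, 0.706]
force: [-0.0, 0.8, 0.4]
finger_gap: 0.998
```

```bash
python3 -c "
from h import *
go([.403,.366,.22],1.68)"
```

```text
pos [0.48   0.2389 0.2285] jaw 1.658 q6 -1.41 tgt q6 -0.94 F [-0.   0.8  0.4] gap 85.3 t 18.2
shift [ 0.37  5.33 -2.63] turn [-0.25 -0.02 -0.05] rows 3.0
```

Request:
carry_out(
  commands=[
    [[0.4, 5.3, -2.6, -0.2, 0, 0, 85], [0.4, 5.3, -2.6, -0.2, 0, 0, 85], [0.4, 5.3, -2.6, -0.2, 0, 0, 85], [0.4, 5.3, -2.6, -0.2, 0, 0, 85], [0.4, 5.3, -2.6, -0.2, 0, 0, 85]],
  ],
)

```text
t: 18.75
tcp_pos: [0.4043, 0.3645, 0.2193]
tool_rot: [-0.037, 0.706, 0.04, 0.706]
force: [0.1, 0.0, -0.1]
finger_gap: 0.994
```

```bash
python3 wl.py e .403 .366 .13 2 we.png; python3 -c "
from h import *
go([.403,.366,.06],1.68)"
```

```text
e [0.4013 0.3677 0.1327 0.0034 0.0041] 467.9375
pos [0.4054 0.3637 0.2196] jaw 1.677 q6 -1.16 tgt q6 -0.94 F [-0.3 -0.8 -0.9] gap 85.1 t 18.8
shift [ 6.39  0.08 -0.08] turn [-0.03 -0.   -0.04] rows 3.2
```

View pics/we.png

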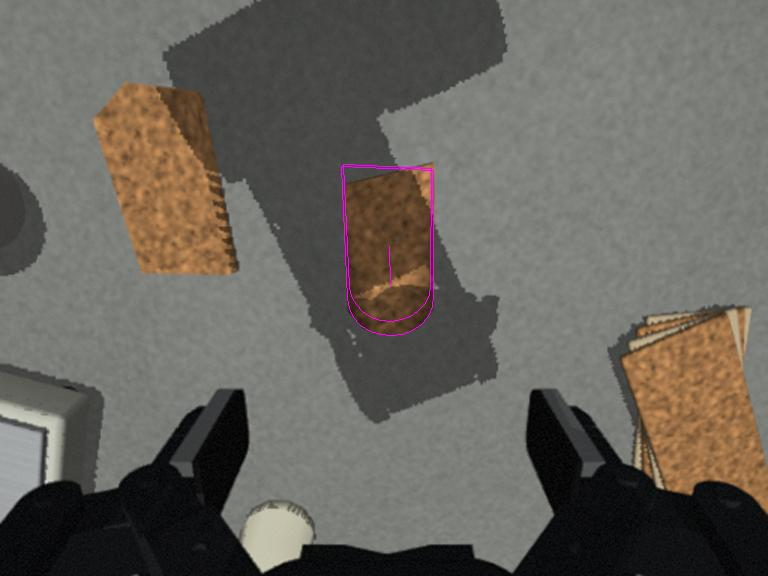

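```bash
sed -i "s/r=.025+p\[0\]; \(.*\) s=p\[1\]/r=.025+p[0]; \1 s=p[1]-.015/" fit.py; grep -n "s=p\[1\]" fit.py; python3 wl.py e .403 .366 .13 2 we.png; 
```

```text
10:        r=.025+p[0]; th=np.linspace(-np.pi/2,np.pi/2,13); s=p[1]-.015
e [4.011e-01 3.677e-01 1.249e-01 1.800e-03 3.000e-04] 124.0625
```

View pics/we.png

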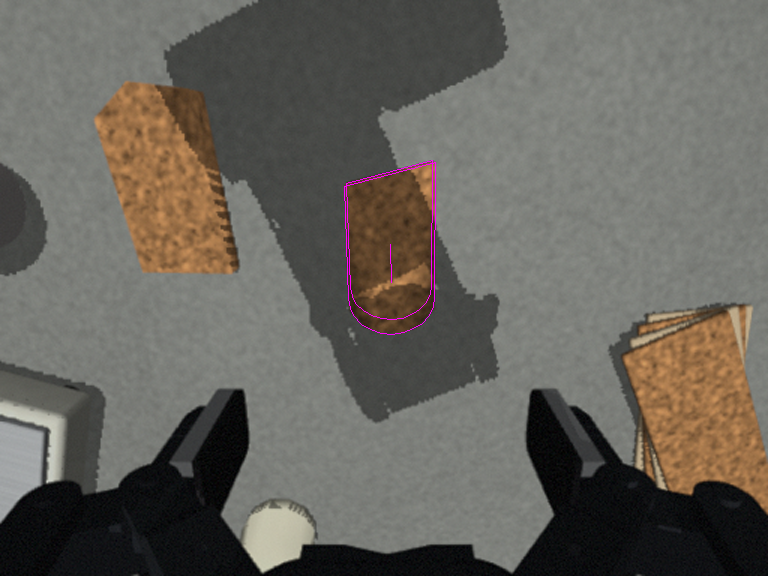

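```bash
python3 -c "
from h import *
go([.4011,.3677,.06],1.696)"
```

```text
pos [0.4061 0.3632 0.2199] jaw 1.676 q6 -1.15 tgt q6 -0.95 F [-0.8 -0.5  0.5] gap 84.6 t 18.9
shift [ 6.4   0.17 -0.18] turn [-0.23  0.   -0.05] rows 3.2
```

Request:
carry_out(
  commands=[
    [[1, 0.2, -0.2, -0.2, 0, 0, 85], [3, 0.2, -0.2, -0.2, 0, 0, 85], [5, 0.2, -0.2, -0.2, 0, 0, 85], [6.4, 0.2, -0.2, -0.2, 0, 0, 85], [6.4, 0.2, -0.2, -0.2, 0, 0, 85]],
  ],
)

```text
t: 19.35
tcp_pos: [0.3985, 0.3658, 0.0562]
tool_rot: [-0.042, 0.709, 0.042, 0.703]
force: [-0.2, -0.4, 0.7]
finger_gap: 0.993
```

Request:
carry_out(
  commands=[
    [[0, 0, 0, 0, 0, 0, 85], [0, 0, 0, 0, 0, 0, 85], [0, 0, 0, 0, 0, 0, 85], [0, 0, 0, 0, 0, 0, 85], [0, 0, 0, 0, 0, 0, 85]],
  ],
)

```text
t: 19.85
tcp_pos: [0.4011, 0.3698, 0.062]
tool_rot: [-0.041, 0.705, 0.046, 0.707]
force: [-0.4, -0.4, 0.2]
finger_gap: 0.997
```

```bash
python3 -c "
from h import *
go([.4011,.3677,.008],1.696)"
```

```text
pos [0.4011 0.3698 0.062 ] jaw 1.694 q6 -1.16 tgt q6 -0.95 F [-0.4 -0.4  0.2] gap 85.1 t 19.9
shift [ 2.16 -0.1  -0.02] turn [-0.03  0.04 -0.07] rows 1.1
```

Request:
carry_out(
  commands=[
    [[1, 0, 0, 0, 0, 0, 85], [2.2, 0, 0, 0, 0, 0, 85], [2.2, 0, 0, 0, 0, 0, 85], [2.2, 0, 0, 0, 0, 0, 85], [2.2, 0, 0, 0, 0, 0, 45]],
  ],
)

```text
t: 20.35
tcp_pos: [0.4013, 0.3702, 0.007]
tool_rot: [-0.041, 0.705, 0.046, 0.707]
force: [-0.3, 0.2, -0.0]
finger_gap: 0.851
```

Request:
carry_out(
  commands=[
    [[0, 0, 0, 0, 0, 0, 45], [0, 0, 0, 0, 0, 0, 45], [0, 0, 0, 0, 0, 0, 45], [0, 0, 0, 0, 0, 0, 45], [0, 0, 0, 0, 0, 0, 45]],
  ],
)

```text
t: 20.85
tcp_pos: [0.4014, 0.3703, 0.0075]
tool_rot: [-0.041, 0.705, 0.046, 0.707]
force: [-0.9, 0.2, 6.3]
finger_gap: 0.71
```

Request:
carry_out(
  commands=[
    [[-2, 0, 0, 0, 0, 0, 45], [-4, 0, 0, 0, 0, 0, 45], [-6, 0, 0, 0, 0, 0, 45], [-8, 0, 0, 0, 0, 0, 45], [-8, 0, 0, 0, 0, 0, 45]],
  ],
)

```text
t: 21.35
tcp_pos: [0.4045, 0.3713, 0.2136]
tool_rot: [-0.039, 0.7, 0.048, 0.711]
force: [0.7, 0.9, -1.0]
finger_gap: 0.71
```

```bash
python3 -c "
from h import *
go([.627,.026,.2],1.397)"
```

```text
pos [0.4045 0.3713 0.2136] jaw 1.694 q6 -1.16 tgt q6 -1.36 F [ 0.7  0.9 -1. ] gap 60.6 t 21.4
shift [  0.49 -14.81   7.13] turn [ 3.4   0.17 -0.16] rows 8.2
```

Request:
carry_out(
  commands=[
    [[0.4, -14.8, 7.1, 3.4, 0.1, -0.1, 45], [0.4, -14.8, 7.1, 3.4, 0.1, -0.1, 45], [0.4, -14.8, 7.1, 3.4, 0.1, -0.1, 45], [0.4, -14.8, 7.1, 3.4, 0.1, -0.1, 45], [0.4, -14.8, 7.1, 3.4, 0.1, -0.1, 45]],
  ],
)

```text
t: 21.85
tcp_pos: [0.5356, 0.1566, 0.1985]
tool_rot: [0.06, 0.707, -0.063, 0.702]
force: [1.0, -0.1, -0.3]
finger_gap: 0.707
```

```bash
python3 -c "
from h import *
go([.627,.026,.17],1.397)"
```

```text
pos [0.5356 0.1566 0.1985] jaw 1.397 q6 -1.31 tgt q6 -1.36 F [ 1.  -0.1 -0.3] gap 60.4 t 21.9
shift [ 1.13 -4.51  4.51] turn [-0.   -0.09  0.05] rows 3.2
```

Request:
carry_out(
  commands=[
    [[0, -1.5, 1.5, 0, 0, 0, 45], [0, -3, 3, 0, 0, 0, 45], [0, -4.5, 4.5, 0, 0, 0, 45], [1, -4.5, 4.5, 0, 0, 0, 45], [1, -4.5, 4.5, 0, 0, 0, 45]],
  ],
)

```text
t: 22.35
tcp_pos: [0.6249, 0.0259, 0.1701]
tool_rot: [0.061, 0.709, -0.064, 0.699]
force: [-1.2, 0.0, -0.7]
finger_gap: 0.709
```

Request:
carry_out(
  commands=[
    [[0, 0, 0, 0, 0, 0, 45], [0, 0, 0, 0, 0, 0, 45], [0, 0, 0, 0, 0, 0, 45], [0, 0, 0, 0, 0, 0, 45], [0, 0, 0, 0, 0, 0, 45]],
  ],
)

```text
t: 22.85
tcp_pos: [0.6264, 0.0287, 0.174]
tool_rot: [0.06, 0.707, -0.062, 0.702]
force: [0.2, 1.3, -0.1]
finger_gap: 0.711
```

```bash
python3 -c "
from h import *
s=snap('wrist','we2.png')
go([.627,.026,.118],1.397)"
```

```text
pos [0.6264 0.0285 0.1738] jaw 1.398 q6 -1.53 tgt q6 -1.36 F [-0.2 -1.2 -0.2] gap 60.8 t 22.9
shift [ 2.23 -0.08  0.05] turn [ 0.01 -0.08  0.05] rows 1.1
```

View pics/we2.png

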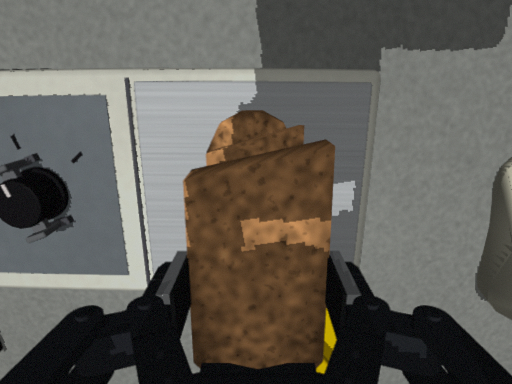

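Wedge e is held straight (thin end near (260,160)), and the lower pile is visible below at (255,125). Next I lower it.

Request:
carry_out(
  commands=[
    [[0.8, -0.1, 0, 0, 0, 0, 45], [1.6, -0.1, 0, 0, 0, 0, 45], [2.0, -0.1, 0, 0, 0, 0, 45], [2.2, -0.1, 0, 0, 0, 0, 45], [2.2, -0.1, 0, 0, 0, 0, 45]],
  ],
)

```text
t: 23.4
tcp_pos: [0.6257, 0.0254, 0.1187]
tool_rot: [0.06, 0.707, -0.063, 0.702]
force: [0.7, -0.2, -0.4]
finger_gap: 0.71
```

```bash
python3 -c "
from h import *
s=snap('scene');crop(s,200,100,340,220,5,'se.png')
go([.627,.026,.118],1.397)"
```

```text
pos [0.6261 0.0253 0.1189] jaw 1.397 q6 -1.53 tgt q6 -1.36 F [ 0.1  0.4 -0.7] gap 60.0 t 23.4
shift [0.03 0.03 0.03] turn [-0.   -0.07  0.05] rows 0.1
```

View pics/se.png

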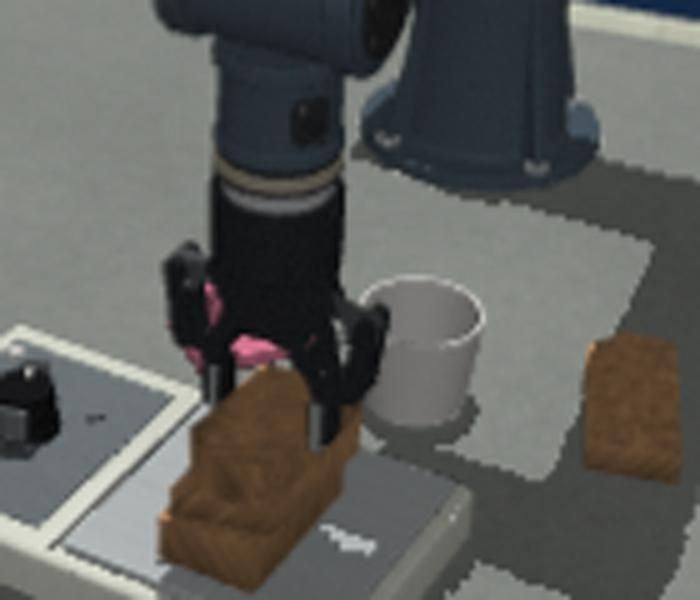

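Request:
carry_out(
  commands=[
    [[0.1, 0, 0, 0, 0, 0, 45], [0.15, 0, 0, 0, 0, 0, 45], [0.15, 0, 0, 0, 0, 0, 45], [0.15, 0, 0, 0, 0, 0, 85], [0.15, 0, 0, 0, 0, 0, 85]],
  ],
)

```text
t: 23.95
tcp_pos: [0.626, 0.0252, 0.1151]
tool_rot: [0.06, 0.707, -0.063, 0.702]
force: [-0.4, 0.1, -0.1]
finger_gap: 0.993
```

Request:
carry_out(
  commands=[
    [[0, 0, 0, 0, 0, 0, 85], [-1, 0, 0, 0, 0, 0, 85], [-3, 0, 0, 0, 0, 0, 85], [-5, 0, 0, 0, 0, 0, 85], [-5, 0, 0, 0, 0, 0, 85]],
  ],
)

```text
t: 24.45
tcp_pos: [0.6316, 0.0252, 0.2473]
tool_rot: [0.06, 0.702, -0.063, 0.707]
force: [0.5, -0.6, 0.2]
finger_gap: 0.995
```

```bash
python3 -c "
from pl import *
go([.373,.2085,.22],1.81)
fitp('e',.627,.026,-.174,.11,0,0,'wrist','we4.png',(.0018,.0003))
s=snap('scene');crop(s,200,100,340,220,5,'se.png')
s=snap('top'); import fit as F
"
```

```text
pos [0.6316 0.0252 0.2473] jaw 1.397 q6 -1.53 tgt q6 -1.3 F [ 0.5 -0.6  0.2] gap 85.0 t 24.4
shift [  0.97   5.44 -11.46] turn [-4.73  0.09  0.07] rows 6.4
e [ 0.6245  0.0264 -0.1673] 1073.2
```

View pics/se.png

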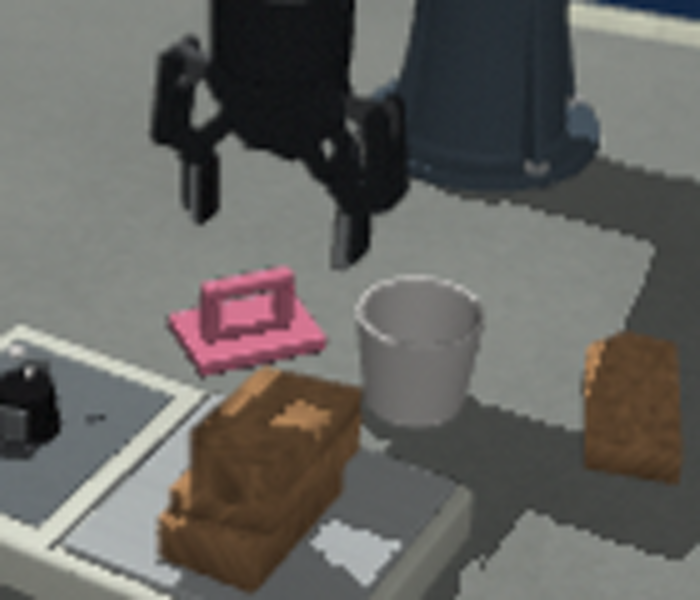

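View pics/we4.png

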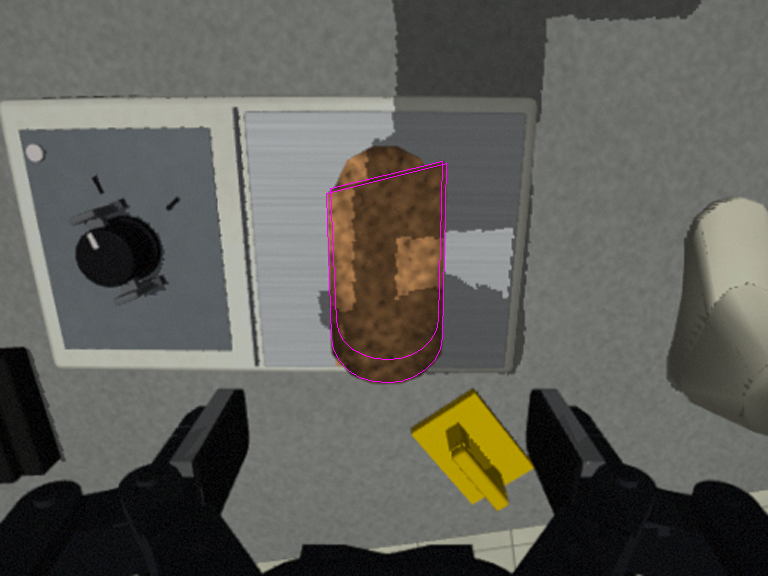

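Request:
carry_out(
  commands=[
    [[0.9, 5.4, -11.4, -4.7, 0, 0, 85], [0.9, 5.4, -11.4, -4.7, 0, 0, 85], [0.9, 5.4, -11.4, -4.7, 0, 0, 85], [0.9, 5.4, -11.4, -4.7, 0, 0, 85], [0.9, 5.4, -11.4, -4.7, 0, 0, 85]],
  ],
)

```text
t: 25.1
tcp_pos: [0.4196, 0.1703, 0.2209]
tool_rot: [-0.084, 0.707, 0.082, 0.697]
force: [0.3, 0.4, 1.1]
finger_gap: 0.993
```

```bash
python3 -c "
from h import *
go([.373,.2085,.21],1.81)"
```

```text
pos [0.4196 0.1703 0.2209] jaw 1.806 q6 -1.67 tgt q6 -1.3 F [0.3 0.4 1.1] gap 84.8 t 25.1
shift [ 0.45  1.92 -1.45] turn [-0.04 -0.16  0.01] rows 1.2
```

Request:
carry_out(
  commands=[
    [[0.4, 1.9, -1.4, 0, 0, 0, 85], [0.4, 1.9, -1.4, 0, 0, 0, 85], [0.4, 1.9, -1.4, 0, 0, 0, 85], [0.4, 1.9, -1.4, 0, 0, 0, 85], [0.4, 1.9, -1.4, 0, 0, 0, 85]],
  ],
)

```text
t: 25.6
tcp_pos: [0.3794, 0.2071, 0.213]
tool_rot: [-0.084, 0.705, 0.082, 0.699]
force: [-0.4, -0.1, 1.1]
finger_gap: 0.996
```

```bash
sed -i 's/c=.02+p\[0\]/c=.015+p[0]/' fit.py; python3 wl.py c .373 .2085 3.38 1 wc.png; python3 -c "
from h import *
go([.373,.2085,.05],1.81)"
```

```text
c [ 0.3723  0.2098  3.3486 -0.008 ] 958.375
pos [0.3793 0.2071 0.2131] jaw 1.805 q6 -1.56 tgt q6 -1.3 F [-0.2  0.8 -0.2] gap 85.3 t 25.6
shift [ 6.53  0.13 -0.18] turn [-0.05 -0.09  0.02] rows 3.3
```

View pics/wc.png

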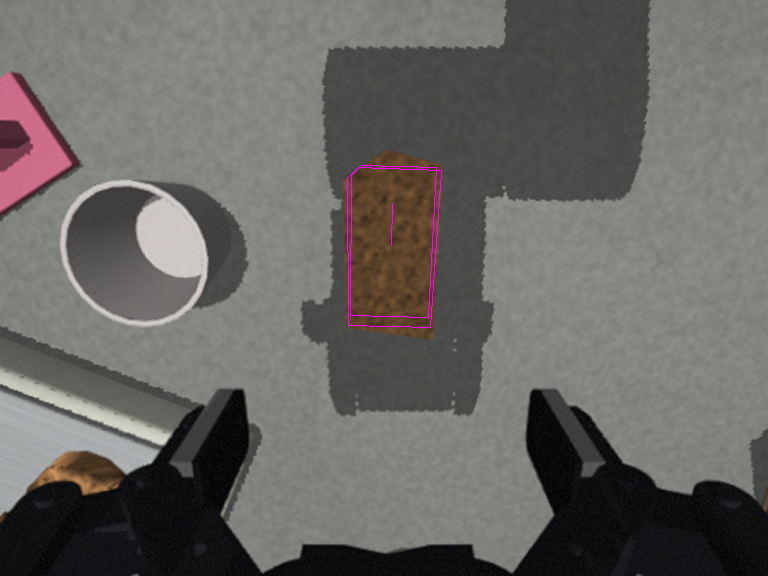

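The close view shows this wedge's thick end is a blunt point at (388,151), with a slanted thin end from (348,325) to (433,338) and about 135 mm long. So it is wedge_d, not c. I'll refit it with d's shape.

```bash
cat > fd.py <<'E'
from h import *
import fit as F
F.SP['d']=(.134,.064,.027,5.0)
_o=F.outline
P=np.zeros(4)
def outl(k,p=(0,0)):
    if k!='d': return _o(k,p)
    h,w=.067,.032; c1,c2,yv,s=np.array([.011,.021,.003,.009])+PD
    return np.array([[h-c1,-w],[h,yv],[h-c2,w],[-h+max(s,0),w],[-h+max(-s,0),-w]])
F.outline=outl
PD=np.zeros(4)
def fitd(view,x,y,yaw,z0=0,tilt=0,name=None,free=True):
    global PD
    from scipy.optimize import minimize
    s=snap(view); m=F.mask(s)
    def V(v):
        global PD
        if free: PD=v[3:]
        o=outl('d'); t,tp=.027,np.tan(np.radians(5))
        A=np.r_[np.c_[o,0*o[:,0]],np.c_[o,t+o[:,0]*tp]]
        Rm=R.from_euler('z',v[2]).as_matrix()@R.from_euler('y',tilt).as_matrix()
        return A@Rm.T+[v[0],v[1],z0]
    v0=np.r_[x,y,yaw,np.zeros(4 if free else 0)]; st=np.r_[.006,.006,.08,np.full(4 if free else 0,.005)]
    for sg in (1,-.5,.3):
        sim=np.vstack([v0]+[v0+np.eye(len(v0))[i]*st[i]*sg for i in range(len(v0))])
        r=minimize(lambda v:F.cost(s,m,V(v)),v0,method='Nelder-Mead',options=dict(initial_simplex=sim,maxiter=900,xatol=1e-5,fatol=.01)); v0=r.x
    print('d',v0.round(4),round(r.fun,1)); VV=V(v0); n=len(VV)//2
    if name: crop(s,0,0,512,384,1.5,name,[proj(s,VV[:n]),proj(s,VV[n:])])
    return v0
E
python3 -c "
from fd import *
fitd('wrist',.373,.2085,3.36,name='wd.png')
fitd('wrist',.373,.2085,3.36-np.pi,name='wdx.png')
s=snap('top'); crop(s,0,70,512,384,1.5,'t4.png')"
```

```text
d [ 3.7210e-01  2.0950e-01  3.3679e+00 -1.9000e-03 -1.9000e-03  6.0000e-04
  1.4000e-03] 116.7
d [ 0.3708  0.2091  0.2185  0.0049 -0.0065  0.0086  0.    ] 598.3
```

View pics/wd.png

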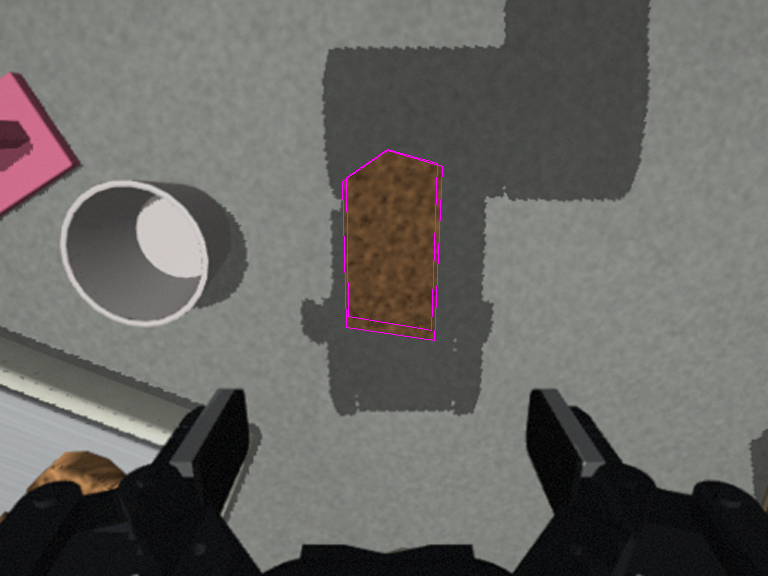

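View pics/t4.png

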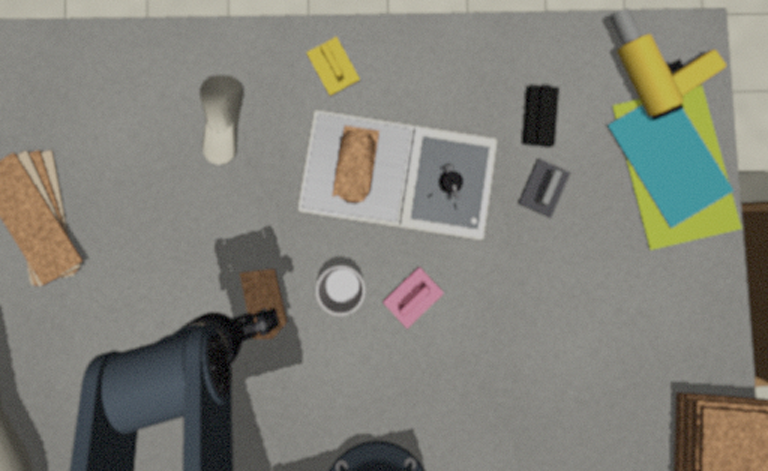

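```bash
python3 -c "
from h import *
go([.3721,.2095,.06],1.797)"
```

```text
pos [0.3787 0.2072 0.2132] jaw 1.805 q6 -1.56 tgt q6 -1.28 F [ 0.3 -0.8  1.3] gap 85.0 t 25.8
shift [ 6.13  0.16 -0.18] turn [ 0.1  -0.1   0.02] rows 3.1
```

Request:
carry_out(
  commands=[
    [[1, 0.1, -0.2, 0.1, -0.1, 0, 85], [3, 0.1, -0.2, 0.1, -0.1, 0, 85], [5, 0.1, -0.2, 0.1, -0.1, 0, 85], [6.1, 0.1, -0.2, 0.1, -0.1, 0, 85], [6.1, 0.1, -0.2, 0.1, -0.1, 0, 85]],
  ],
)

```text
t: 26.3
tcp_pos: [0.3692, 0.2075, 0.0578]
tool_rot: [-0.081, 0.705, 0.079, 0.7]
force: [0.0, -0.3, -0.1]
finger_gap: 0.998
```

Request:
carry_out(
  commands=[
    [[0, 0, 0, 0, 0, 0, 85], [0, 0, 0, 0, 0, 0, 85], [0, 0, 0, 0, 0, 0, 85], [0, 0, 0, 0, 0, 0, 85], [0, 0, 0, 0, 0, 0, 85]],
  ],
)

```text
t: 26.8
tcp_pos: [0.3716, 0.2087, 0.0617]
tool_rot: [-0.081, 0.702, 0.08, 0.703]
force: [0.8, 1.0, 0.5]
finger_gap: 0.994
```

```bash
python3 -c "
from h import *
go([.3721,.2095,.008],1.797)"
```

```text
pos [0.3716 0.2087 0.0617] jaw 1.798 q6 -1.55 tgt q6 -1.28 F [0.8 1.  0.5] gap 84.9 t 26.8
shift [2.15 0.03 0.02] turn [0.02 0.03 0.02] rows 1.1
```

Request:
carry_out(
  commands=[
    [[1, 0, 0, 0, 0, 0, 85], [2.1, 0, 0, 0, 0, 0, 85], [2.1, 0, 0, 0, 0, 0, 85], [2.1, 0, 0, 0, 0, 0, 85], [2.1, 0, 0, 0, 0, 0, 45]],
  ],
)

```text
t: 27.3
tcp_pos: [0.3714, 0.2086, 0.0092]
tool_rot: [-0.081, 0.702, 0.08, 0.703]
force: [-0.0, -0.0, 0.6]
finger_gap: 0.853
```

Request:
carry_out(
  commands=[
    [[0, 0, 0, 0, 0, 0, 45], [0, 0, 0, 0, 0, 0, 45], [0, 0, 0, 0, 0, 0, 45], [0, 0, 0, 0, 0, 0, 45], [0, 0, 0, 0, 0, 0, 45]],
  ],
)

```text
t: 27.8
tcp_pos: [0.3716, 0.2086, 0.0097]
tool_rot: [-0.081, 0.702, 0.08, 0.703]
force: [-1.0, 0.4, 6.1]
finger_gap: 0.732
```

Request:
carry_out(
  commands=[
    [[-2, 0, 0, 0, 0, 0, 45], [-4, 0, 0, 0, 0, 0, 45], [-6, 0, 0, 0, 0, 0, 45], [-8, 0, 0, 0, 0, 0, 45], [-9, 0, 0, 0, 0, 0, 45]],
  ],
)

```text
t: 28.3
tcp_pos: [0.3721, 0.2091, 0.238]
tool_rot: [-0.08, 0.7, 0.08, 0.705]
force: [-0.4, 0.1, -0.6]
finger_gap: 0.73
```

```bash
python3 -c "
from h import *
go([.627,.026,.22],1.397,-.09)"
```

```text
pos [0.3721 0.2091 0.238 ] jaw 1.799 q6 -1.55 tgt q6 -1.36 F [-0.4  0.1 -0.6] gap 62.3 t 28.3
shift [ 0.8  -9.44  8.27] turn [ 4.6  -0.92 -0.21] rows 6.3
```

Request:
carry_out(
  commands=[
    [[0.8, -9.4, 8.3, 4.6, -0.9, -0.2, 45], [0.8, -9.4, 8.3, 4.6, -0.9, -0.2, 45], [0.8, -9.4, 8.3, 4.6, -0.9, -0.2, 45], [0.8, -9.4, 8.3, 4.6, -0.9, -0.2, 45], [0.8, -9.4, 8.3, 4.6, -0.9, -0.2, 45]],
  ],
)

```text
t: 28.8
tcp_pos: [0.5746, 0.0626, 0.2184]
tool_rot: [0.058, 0.675, -0.065, 0.732]
force: [1.0, 0.9, -0.8]
finger_gap: 0.731
```

```bash
python3 -c "
from h import *
go([.626,.026,.19],1.397,-.0873)"
```

```text
pos [0.5746 0.0626 0.2184] jaw 1.397 q6 -1.47 tgt q6 -1.36 F [ 1.   0.9 -0.8] gap 62.5 t 28.8
shift [ 1.32 -1.08  2.18] turn [-0.   -0.07  0.03] rows 1.4
```

Request:
carry_out(
  commands=[
    [[0.5, -1.1, 2.2, 0, -0.1, 0, 45], [1.3, -1.1, 2.2, 0, -0.1, 0, 45], [1.3, -1.1, 2.2, 0, -0.1, 0, 45], [1.3, -1.1, 2.2, 0, -0.1, 0, 45], [1.3, -1.1, 2.2, 0, -0.1, 0, 45]],
  ],
)

```text
t: 29.3
tcp_pos: [0.6247, 0.0276, 0.1906]
tool_rot: [0.057, 0.673, -0.065, 0.735]
force: [-0.6, -0.4, -0.4]
finger_gap: 0.736
```

```bash
python3 -c "
from h import *
s=snap('wrist','wd2.png')
go([.626,.026,.1445],1.397,-.0873)"
```

```text
pos [0.625  0.0277 0.1909] jaw 1.398 q6 -1.53 tgt q6 -1.36 F [-0.1  0.  -0.1] gap 62.3 t 29.4
shift [ 1.85 -0.05 -0.11] turn [0.01 0.03 0.03] rows 0.9
```

View pics/wd2.png

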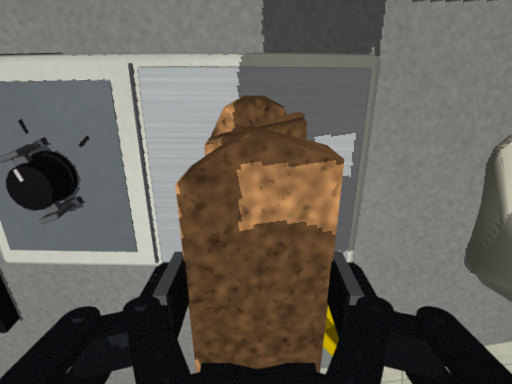

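Wedge d (point at (260,130)) is held in line with the pile below. Next I lower it.

Request:
carry_out(
  commands=[
    [[0.7, 0, -0.1, 0, 0, 0, 45], [1.3, 0, -0.1, 0, 0, 0, 45], [1.7, 0, -0.1, 0, 0, 0, 45], [1.8, 0, -0.1, 0, 0, 0, 45], [1.8, 0, -0.1, 0, 0, 0, 45]],
  ],
)

```text
t: 29.85
tcp_pos: [0.6271, 0.0266, 0.1449]
tool_rot: [0.058, 0.672, -0.065, 0.735]
force: [-0.6, -0.4, -1.2]
finger_gap: 0.734
```

```bash
python3 -c "
from h import *
s=snap('scene');crop(s,200,90,340,210,5,'sd.png')
go([.626,.026,.1437],1.397,-.0873)"
```

```text
pos [0.6275 0.0265 0.1453] jaw 1.397 q6 -1.52 tgt q6 -1.36 F [ 0.1  0.1 -0.6] gap 62.7 t 29.9
shift [ 0.06 -0.03 -0.06] turn [0.   0.03 0.03] rows 0.0
```

View pics/sd.png

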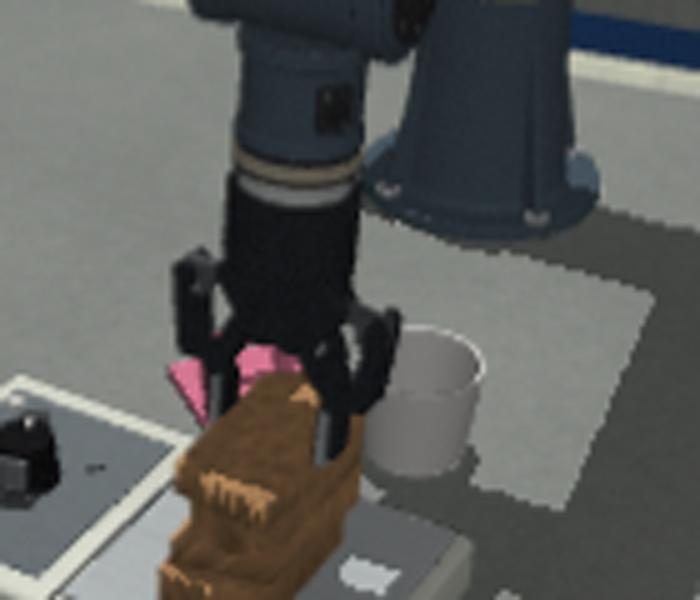

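Request:
carry_out(
  commands=[
    [[0.1, 0, 0, 0, 0, 0, 45], [0.15, 0, 0, 0, 0, 0, 45], [0.15, 0, 0, 0, 0, 0, 45], [0.15, 0, 0, 0, 0, 0, 45], [0.15, 0, 0, 0, 0, 0, 45]],
  ],
)

```text
t: 30.4
tcp_pos: [0.6283, 0.0263, 0.1439]
tool_rot: [0.058, 0.671, -0.065, 0.736]
force: [-3.9, 0.7, 10.0]
finger_gap: 0.729
```

Request:
carry_out(
  commands=[
    [[0, 0, 0, 0, 0, 0, 85], [0, 0, 0, 0, 0, 0, 85], [-1, 0, 0, 0, 0, 0, 85], [-3, 0, 0, 0, 0, 0, 85], [-5, 0, 0, 0, 1, 0, 85]],
  ],
)

```text
t: 30.9
tcp_pos: [0.6133, 0.0292, 0.2643]
tool_rot: [0.06, 0.706, -0.062, 0.703]
force: [2.3, -0.0, -0.2]
finger_gap: 0.995
```

```bash
python3 -c "
from fd import *
go([.58,-.35,.2],1.12)
import fd
fd.PD=np.array([-.0019,-.0019,.0006,.0014])
fitd('wrist',.627,.0255,2.968,.134,np.radians(5),'wd4.png',False)
s=snap('scene');crop(s,200,90,340,210,5,'sd.png')
"
```

```text
pos [0.6133 0.0292 0.2643] jaw 1.397 q6 -1.53 tgt q6 -1.66 F [ 2.3 -0.  -0.2] gap 85.0 t 30.9
shift [  2.61 -15.16   1.32] turn [ 3.17 -0.05  0.04] rows 7.7
d [0.6272 0.0274 2.9628] 960.6
```

View pics/sd.png

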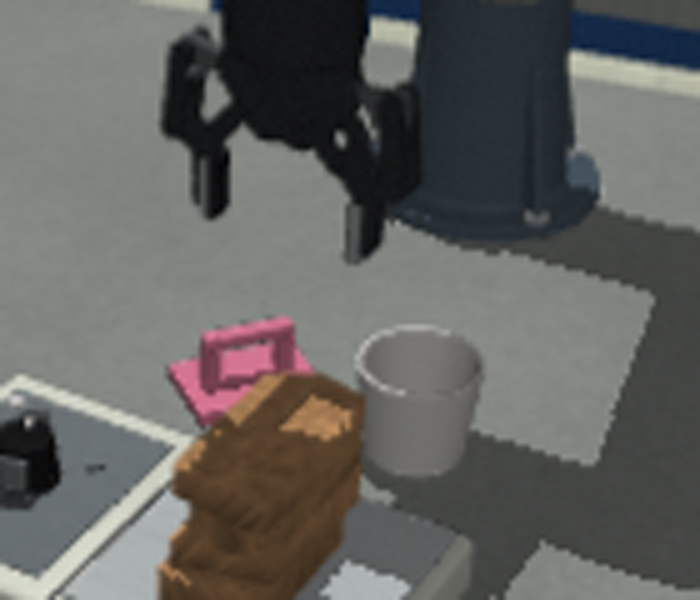

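View pics/wd4.png

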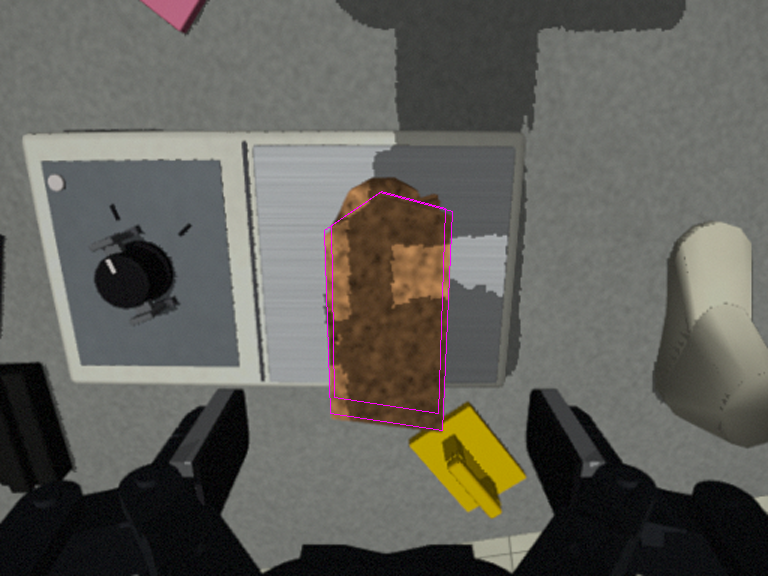

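Request:
carry_out(
  commands=[
    [[0, -5, 0.4, 1, 0, 0, 60], [1.6, -15.1, 1.3, 3.1, 0, 0, 60], [1.6, -15.1, 1.3, 3.1, 0, 0, 60], [1.6, -15.1, 1.3, 3.1, 0, 0, 60], [1.6, -15.1, 1.3, 3.1, 0, 0, 60]],
  ],
)

```text
t: 31.5
tcp_pos: [0.5946, -0.2212, 0.2403]
tool_rot: [0.155, 0.688, -0.157, 0.691]
force: [0.8, -0.2, 0.4]
finger_gap: 0.704
```

```bash
python3 -c "
from fd import *
go([.58,-.35,.2],1.12)"
```

```text
pos [ 0.5946 -0.2212  0.2403] jaw 1.126 q6 -1.66 tgt q6 -1.66 F [ 0.8 -0.2  0.4] gap 60.1 t 31.5
shift [ 1.63 -4.9   1.68] turn [0.07 0.05 0.02] rows 2.7
```

Request:
carry_out(
  commands=[
    [[1.6, -4.9, 1.7, 0, 0, 0, 50], [1.6, -4.9, 1.7, 0, 0, 0, 50], [1.6, -4.9, 1.7, 0, 0, 0, 50], [1.6, -4.9, 1.7, 0, 0, 0, 50], [1.6, -4.9, 1.7, 0, 0, 0, 50]],
  ],
)

```text
t: 32.0
tcp_pos: [0.58, -0.3488, 0.2001]
tool_rot: [0.156, 0.689, -0.157, 0.69]
force: [0.5, 1.4, 0.6]
finger_gap: 0.584
```

```bash
python3 -c "
from fd import *
s=snap('wrist','ww.png')
go([.58,-.35,.032],1.12)"
```

```text
pos [ 0.5805 -0.3477  0.2008] jaw 1.126 q6 -1.83 tgt q6 -1.66 F [-0.   0.3  0.3] gap 49.8 t 32.0
shift [ 6.75 -0.08  0.  ] turn [0.06 0.04 0.01] rows 3.4
```

View pics/ww.png

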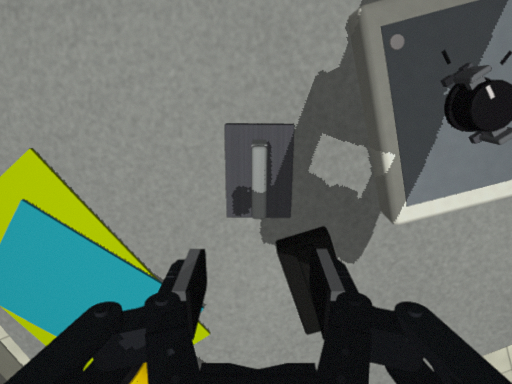

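```bash
python3 -c "
from fd import *
s=snap('wrist')
W=unproj(s,[[226,124],[294,124],[292,217],[227,217]],.012);print(W.mean(0).round(4)); d=W[2]+W[3]-W[0]-W[1]; print(np.arctan2(d[1],d[0]))
d=W[1]+W[2]-W[0]-W[3]; print(np.arctan2(d[1],d[0]))
"
```

```text
[ 0.5818 -0.3459  0.012 ]
-0.4482919262426076
1.1262783612514737
```

Request:
carry_out(
  commands=[
    [[2, 0, 0, 0, 0, 0, 50], [4, 0, 0, 0, 0, 0, 50], [5.5, 0, 0, 0, 0, 0, 50], [5.5, 0, 0, 0, 0, 0, 50], [5.5, 0, 0, 0, 0, 0, 50]],
  ],
)

```text
t: 32.6
tcp_pos: [0.5819, -0.3476, 0.0645]
tool_rot: [0.154, 0.688, -0.156, 0.691]
force: [0.7, 0.3, -0.2]
finger_gap: 0.585
```

```bash
python3 -c "
from fd import *
go([.58,-.349,.032],1.12)
"
```

```text
pos [ 0.5819 -0.3476  0.0645] jaw 1.128 q6 -1.83 tgt q6 -1.66 F [ 0.7  0.3 -0.2] gap 50.0 t 32.6
shift [ 1.3  -0.08 -0.05] turn [0.09 0.05 0.02] rows 0.7
```

Request:
carry_out(
  commands=[
    [[0.8, 0, 0, 0, 0, 0, 50], [1.3, 0, 0, 0, 0, 0, 50], [1.3, 0, 0, 0, 0, 0, 50], [1.3, 0, 0, 0, 0, 0, 0], [1.3, 0, 0, 0, 0, 0, 0]],
  ],
  force=80,
)

```text
t: 33.1
tcp_pos: [0.582, -0.3494, 0.0329]
tool_rot: [0.155, 0.688, -0.157, 0.692]
force: [0.2, -0.3, -0.1]
finger_gap: 0.256
```

Request:
carry_out(
  commands=[
    [[0, 0, 0, 0, 0, 0, 0], [0, 0, 0, 0, 0, 0, 0], [0, 0, 0, 0, 0, 0, 0], [0, 0, 0, 0, 0, 0, 0], [0, 0, 0, 0, 0, 0, 0]],
  ],
)

```text
t: 33.6
tcp_pos: [0.582, -0.3491, 0.0329]
tool_rot: [0.155, 0.688, -0.157, 0.692]
force: [-0.4, 1.3, 5.8]
finger_gap: 0.141
```

Request:
carry_out(
  commands=[
    [[-2, 0, 0, 0, 0, 0, 0], [-4, 0, 0, 0, 0, 0, 0], [-6, 0, 0, 0, 0, 0, 0], [-8, 0, 0, 0, 0, 0, 0], [-8.4, 0, 0, 0, 0, 0, 0]],
  ],
)

```text
t: 34.1
tcp_pos: [0.5829, -0.3502, 0.2476]
tool_rot: [0.153, 0.685, -0.159, 0.695]
force: [1.8, -2.6, -5.0]
finger_gap: 0.14
```

```bash
python3 -c "
from fd import *
go([.627,.026,.25],1.397)
"
```

```text
pos [ 0.5829 -0.3502  0.2476] jaw 1.126 q6 -1.83 tgt q6 -1.36 F [ 1.8 -2.6 -5. ] gap 11.9 t 34.1
shift [-0.24 14.34 -4.88] turn [-3.1   0.17  0.08] rows 7.6
```

Request:
carry_out(
  commands=[
    [[-0.2, 14.3, -4.9, -3.1, 0.1, 0, 0], [-0.2, 14.3, -4.9, -3.1, 0.1, 0, 0], [-0.2, 14.3, -4.9, -3.1, 0.1, 0, 0], [-0.2, 14.3, -4.9, -3.1, 0.1, 0, 0], [-0.2, 14.3, -4.9, -3.1, 0.1, 0, 0]],
  ],
)

```text
t: 34.6
tcp_pos: [0.607, -0.0974, 0.2405]
tool_rot: [0.062, 0.708, -0.062, 0.7]
force: [0.6, 0.0, -6.5]
finger_gap: 0.141
```

```bash
python3 -c "
from fd import *
go([.627,.026,.25],1.397)
"
```

```text
pos [ 0.607  -0.0974  0.2405] jaw 1.396 q6 -1.73 tgt q6 -1.36 F [ 0.6  0.  -6.5] gap 12.1 t 34.6
shift [-0.38  5.   -0.07] turn [-0.01 -0.13  0.01] rows 2.5
```

Request:
carry_out(
  commands=[
    [[-0.3, 2, 0, 0, 0, 0, 0], [-0.3, 4, 0, 0, 0, 0, 0], [-0.3, 5, 0, 0, 0, 0, 0], [-0.3, 5, 0, 0, 0, 0, 0], [-0.3, 5, 0, 0, 0, 0, 0]],
  ],
)

```text
t: 35.1
tcp_pos: [0.629, 0.0241, 0.2482]
tool_rot: [0.06, 0.708, -0.061, 0.701]
force: [0.1, -0.4, -7.1]
finger_gap: 0.143
```

```bash
python3 -c "
from fd import *
s=snap('wrist','ww2.png'); s=snap('scene');crop(s,200,70,340,190,5,'sw.png')
go([.627,.026,.194],1.397)
"
```

```text
pos [0.6297 0.0225 0.2492] jaw 1.396 q6 -1.54 tgt q6 -1.36 F [ 0.5 -0.1 -6.1] gap 12.0 t 35.2
shift [ 2.21  0.13 -0.11] turn [-0.01 -0.1   0.03] rows 1.1
```

View pics/ww2.png

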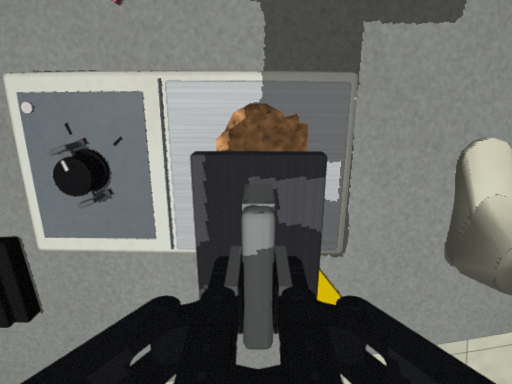

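View pics/sw.png

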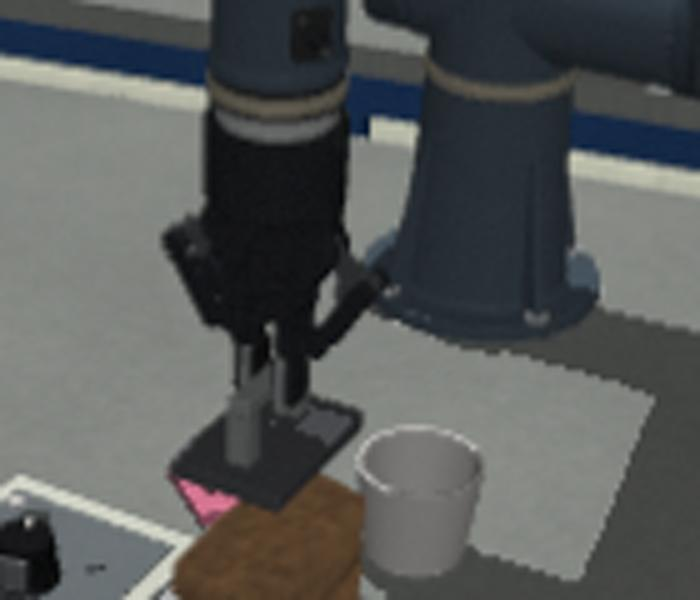

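Request:
carry_out(
  commands=[
    [[0.8, 0.1, -0.1, 0, 0, 0, 0], [1.5, 0.1, -0.1, 0, 0, 0, 0], [1.9, 0.1, -0.1, 0, 0, 0, 0], [2.1, 0.1, -0.1, 0, 0, 0, 0], [2.1, 0.1, -0.1, 0, 0, 0, 0]],
  ],
)

```text
t: 35.7
tcp_pos: [0.6282, 0.0254, 0.198]
tool_rot: [0.062, 0.707, -0.062, 0.702]
force: [-0.8, 0.3, -6.6]
finger_gap: 0.141
```

Request:
carry_out(
  commands=[
    [[0, 0, 0, 0, 0, 0, 0], [0, 0, 0, 0, 0, 0, 0], [0, 0, 0, 0, 0, 0, 0], [0, 0, 0, 0, 0, 0, 0], [0, 0, 0, 0, 0, 0, 0]],
  ],
)

```text
t: 36.2
tcp_pos: [0.6286, 0.0263, 0.1991]
tool_rot: [0.061, 0.706, -0.062, 0.703]
force: [0.1, -0.4, -6.8]
finger_gap: 0.142
```

```bash
python3 -c "
from fd import *
s=snap('scene');crop(s,200,70,340,190,5,'sw.png')
go([.627,.026,.194],1.397)
"
```

```text
pos [0.6285 0.0263 0.199 ] jaw 1.397 q6 -1.53 tgt q6 -1.36 F [-0.7  0.3 -7.9] gap 11.8 t 36.2
shift [ 0.2  -0.02 -0.06] turn [-0.   -0.05  0.02] rows 0.1
```

View pics/sw.png

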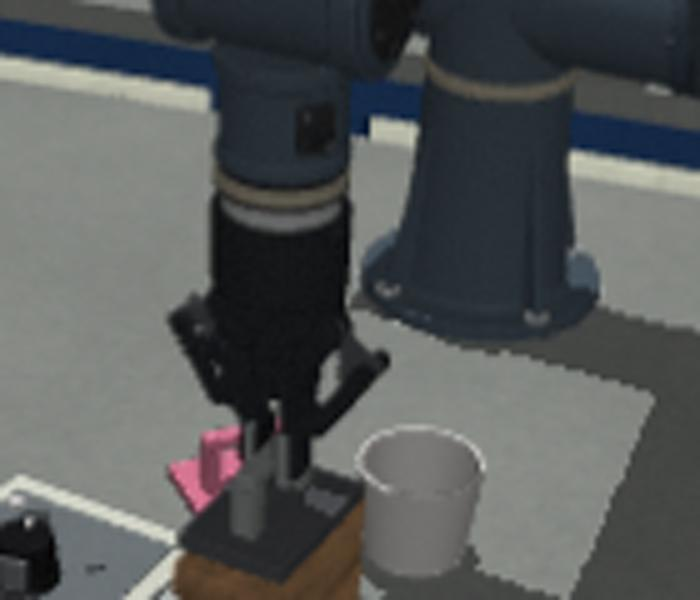

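Still hanging just above the pile (7 N carried). I'll lower a little more and release.

Request:
carry_out(
  commands=[
    [[0.1, 0, 0, 0, 0, 0, 0], [0.2, 0, 0, 0, 0, 0, 0], [0.2, 0, 0, 0, 0, 0, 0], [0.2, 0, 0, 0, 0, 0, 0], [0.2, 0, 0, 0, 0, 0, 0]],
  ],
)

```text
t: 36.75
tcp_pos: [0.6285, 0.0263, 0.1943]
tool_rot: [0.061, 0.706, -0.062, 0.703]
force: [-2.8, 1.3, 0.3]
finger_gap: 0.14
```

Request:
carry_out(
  commands=[
    [[0, 0, 0, 0, 0, 0, 30], [0, 0, 0, 0, 0, 0, 45], [0, 0, 0, 0, 0, 0, 45], [-1, 0, 0, 0, 0, 0, 45], [-2, 0, 0, 0, 0, 0, 45]],
  ],
)

```text
t: 37.25
tcp_pos: [0.6285, 0.0262, 0.2436]
tool_rot: [0.061, 0.707, -0.062, 0.702]
force: [0.9, 0.4, 0.1]
finger_gap: 0.526
```

Request:
carry_out(
  commands=[
    [[-2, 0, 0, 0, 0, 0, 45], [-2, 0, 0, 0, 0, 0, 45], [-2, 0, 0, 0, 0, 0, 45], [-2, 0, 0, 0, 0, 0, 45], [-2, 0, 0, 0, 0, 0, 45]],
  ],
)

```text
t: 37.75
tcp_pos: [0.6281, 0.0263, 0.292]
tool_rot: [0.061, 0.707, -0.062, 0.701]
force: [-0.8, 0.2, 0.5]
finger_gap: 0.527
```

```bash
python3 -c "
from fd import *
s=snap('scene');crop(s,200,90,340,210,5,'sw.png')
s=snap('wrist','ww3.png'); 
go([.5945,-.151,.28],-.45)
"
```

```text
pos [0.6283 0.0263 0.2923] jaw 1.397 q6 -1.53 tgt q6 0.2 F [ 0.  -0.1 -0. ] gap 45.1 t 37.9
shift [ 0.5  -7.22 -0.1 ] turn [21.16 -0.04  0.1 ] rows 12.3
```

View pics/sw.png

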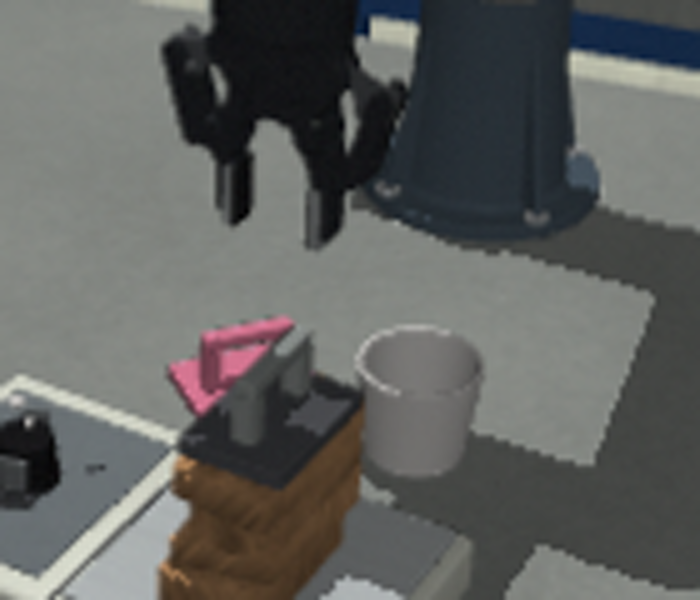

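View pics/ww3.png

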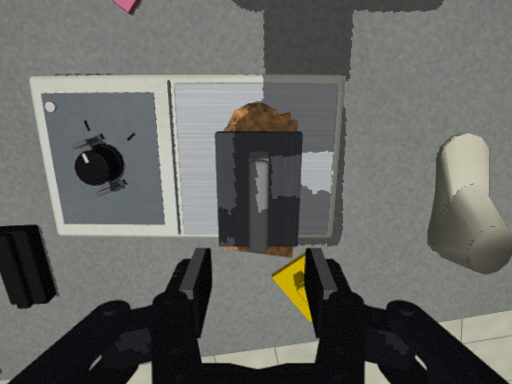

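```bash
python3 -c "
from fd import *
s=snap('wrist'); st=manip.sense(); Rm=cv2.Rodrigues(s['rvec'])[0]; c=-Rm.T@s['tvec']
print(R.from_quat(st['tool_rot']).as_matrix().T@(c-st['tcp_pos']))
K_=[[97,164]]
print('knob',unproj(s,[[90,166]],.088),unproj(s,[[98,163]],.088))
crop(s,30,80,180,240,5,'wk.png')
"
```

```text
[-0.14126592  0.00092585 -0.08229207]
knob [[ 0.59144469 -0.15229718  0.088     ]] [[ 0.58983673 -0.14246714  0.088     ]]
```

View pics/wk.png

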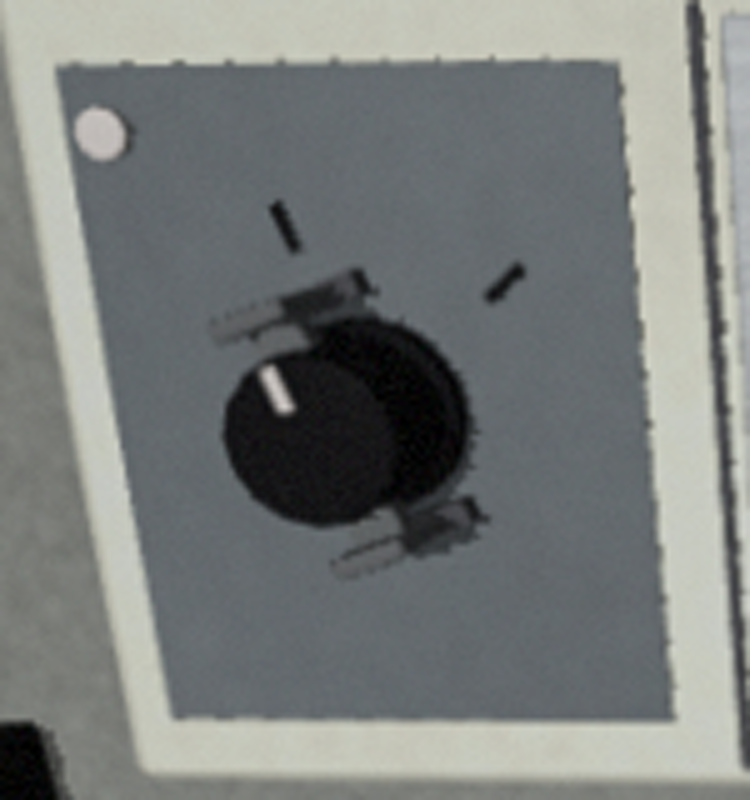

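Request:
carry_out(
  commands=[
    [[0, -7.2, -0.1, 14, 0, 0, 80], [0, -7.2, -0.1, 14, 0, 0, 80], [0, -7.2, -0.1, 14, 0, 0, 80], [0, -7.2, -0.1, 14, 0, 0, 80], [0, -7.2, -0.1, 14, 0, 0, 80]],
  ],
)

```text
t: 38.4
tcp_pos: [0.5945, -0.1552, 0.2933]
tool_rot: [0.317, 0.633, -0.321, 0.629]
force: [0.2, 1.1, 0.5]
finger_gap: 0.934
```

```bash
python3 -c "
from fd import *
go([.594,-.152,.2],.176)
"
```

```text
pos [ 0.5945 -0.1552  0.2933] jaw 0.635 q6 -1.07 tgt q6 -0.43 F [0.2 1.1 0.5] gap 79.8 t 38.4
shift [ 3.73  0.08 -0.11] turn [ 5.26 -0.01  0.08] rows 3.1
```

Request:
carry_out(
  commands=[
    [[1, 0, 0, 2, 0, 0, 80], [2, 0, 0, 4, 0, 0, 80], [2.7, 0, 0, 5.3, 0, 0, 80], [2.7, 0, 0, 5.3, 0, 0, 80], [2.7, 0, 0, 5.3, 0, 0, 80]],
  ],
)

```text
t: 38.9
tcp_pos: [0.595, -0.1506, 0.2263]
tool_rot: [0.45, 0.546, -0.453, 0.543]
force: [0.5, 0.8, -0.2]
finger_gap: 0.934
```

```bash
python3 -c "
from fd import *
go([.594,-.152,.1],.176)
s=snap('wrist','wk2.png')
"
```

```text
pos [ 0.595  -0.1506  0.2263] jaw 0.187 q6 -0.61 tgt q6 -0.43 F [ 0.5  0.8 -0.2] gap 79.8 t 38.9
shift [ 5.05 -0.02  0.05] turn [ 0.12 -0.01  0.07] rows 2.5
```

View pics/wk2.png

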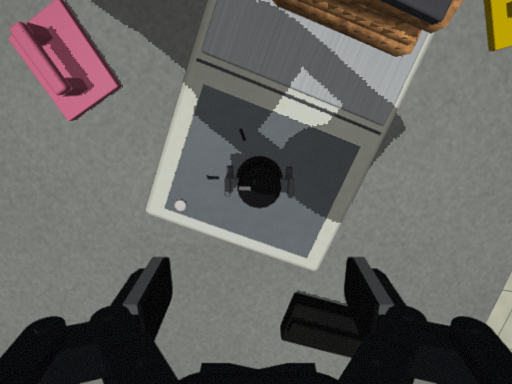

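```bash
python3 -c "
from fd import *
s=snap('wrist'); crop(s,200,140,320,230,6,'wk3.png')
print(unproj(s,[[229.5,180],[290,180],[259,184]],[.088,.088,.088]).round(4)); go([.594,-.152,.1],.176)
"
```

```text
[[ 0.5682 -0.1507  0.088 ]
 [ 0.6208 -0.1406  0.088 ]
 [ 0.5945 -0.1494  0.088 ]]
pos [ 0.5959 -0.1509  0.2277] jaw 0.186 q6 -0.61 tgt q6 -0.43 F [-0.9  0.5  0.7] gap 80.0 t 39.0
shift [ 5.11 -0.06  0.02] turn [0.12 0.01 0.04] rows 2.6
```

View pics/wk3.png

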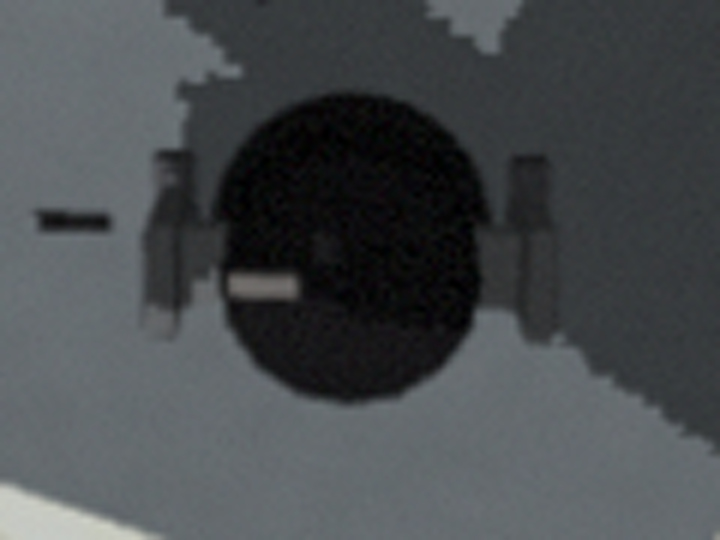

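Request:
carry_out(
  commands=[
    [[1.5, 0, 0, 0, 0, 0, 80], [3, 0, 0, 0, 0, 0, 80], [4.5, 0, 0, 0, 0, 0, 80], [5.5, 0, 0, 0, 0, 0, 80], [5.5, 0, 0, 0, 0, 0, 80]],
  ],
)

```text
t: 39.5
tcp_pos: [0.5925, -0.1499, 0.0866]
tool_rot: [0.45, 0.547, -0.453, 0.541]
force: [-1.0, 0.5, 0.4]
finger_gap: 0.936
```

Request:
carry_out(
  commands=[
    [[0, 0, 0, 0, 0, 0, 80], [0, 0, 0, 0, 0, 0, 80], [0, 0, 0, 0, 0, 0, 80], [0, 0, 0, 0, 0, 0, 80], [0, 0, 0, 0, 0, 0, 80]],
  ],
)

```text
t: 40.0
tcp_pos: [0.5947, -0.1509, 0.09]
tool_rot: [0.451, 0.545, -0.453, 0.543]
force: [0.0, -0.5, 0.5]
finger_gap: 0.937
```

```bash
python3 -c "
from fd import *
go([.595,-.151,.067],.176)
s=snap('wrist','wk4.png')
"
```

```text
pos [ 0.5947 -0.1509  0.09  ] jaw 0.184 q6 -0.61 tgt q6 -0.42 F [ 0.  -0.5  0.5] gap 80.0 t 40.0
shift [0.92 0.01 0.01] turn [0.09 0.01 0.05] rows 0.5
```

View pics/wk4.png

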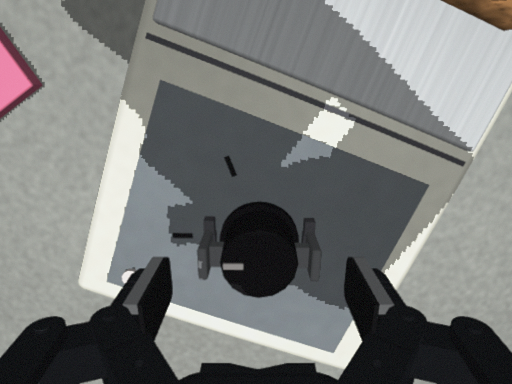

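Request:
carry_out(
  commands=[
    [[0.4, 0, 0, 0.1, 0, 0, 80], [0.8, 0, 0, 0.1, 0, 0, 80], [0.9, 0, 0, 0.1, 0, 0, 70], [0.9, 0, 0, 0.1, 0, 0, 55], [0.9, 0, 0, 0.1, 0, 0, 40]],
  ],
  force=30,
)

```text
t: 40.55
tcp_pos: [0.5952, -0.1506, 0.0676]
tool_rot: [0.454, 0.543, -0.455, 0.541]
force: [-4.0, 2.8, 10.1]
finger_gap: 0.523
```

Request:
carry_out(
  commands=[
    [[0, 0, 0, 0, 0, 0, 40], [0, 0, 0, 0, 0, 0, 40], [0, 0, 0, 0, 0, 0, 40], [0, 0, 0, 0, 0, 0, 40], [0, 0, 0, 0, 0, 0, 40]],
  ],
)

```text
t: 41.05
tcp_pos: [0.5951, -0.1505, 0.0677]
tool_rot: [0.454, 0.542, -0.455, 0.541]
force: [0.8, 1.9, 5.1]
finger_gap: 0.519
```

```bash
python3 -c "
from fd import *
go([.595,-.151,.067],.176-1.2)
s=snap('wrist','wk5.png')
"
```

```text
pos [ 0.5951 -0.1505  0.0677] jaw 0.175 q6 -0.6 tgt q6 0.78 F [0.8 1.9 5.1] gap 44.3 t 41.0
shift [ 0.03 -0.01  0.02] turn [13.74  0.02  0.03] rows 8.0
```

View pics/wk5.png

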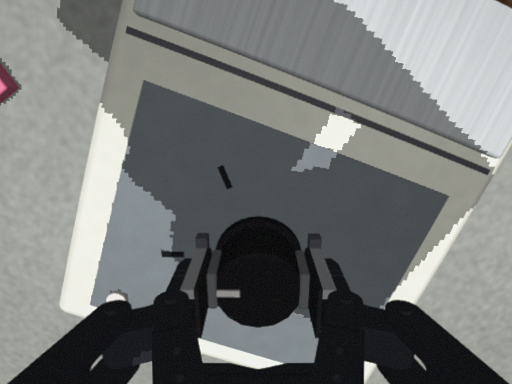

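Request:
carry_out(
  commands=[
    [[0, 0, 0, 1.4, 0, 0, 40], [0, 0, 0, 2.8, 0, 0, 40], [0, 0, 0, 4.2, 0, 0, 40], [0, 0, 0, 5.6, 0, 0, 40], [0, 0, 0, 7, 0, 0, 40]],
  ],
)

```text
t: 41.6
tcp_pos: [0.5971, -0.1509, 0.0677]
tool_rot: [0.597, 0.378, -0.597, 0.379]
force: [5.0, 1.6, 2.0]
finger_gap: 0.524
```

```bash
python3 -c "
from fd import *
go([.595,-.151,.067],.176-1.2)
s=snap('wrist','wk6.png'); print(manip.sense()['ft_torque'])
"
```

```text
pos [ 0.5971 -0.1509  0.0677] jaw -0.441 q6 0.01 tgt q6 0.78 F [5.  1.6 2. ] gap 44.7 t 41.6
shift [ 0.03 -0.07  0.04] turn [ 6.68  0.   -0.03] rows 3.9
[ 0.419519   -0.70987625 -0.08805933]
```

View pics/wk6.png

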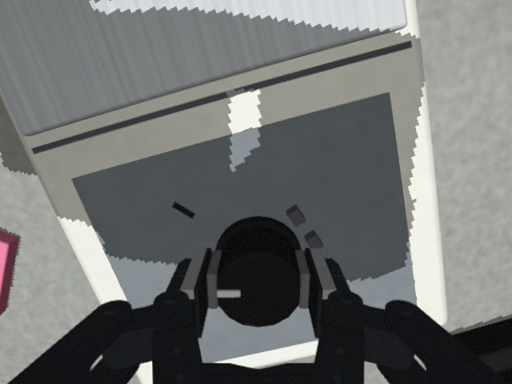

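Request:
carry_out(
  commands=[
    [[0, 0, 0, 1.4, 0, 0, 40], [0, 0, 0, 2.8, 0, 0, 40], [0, 0, 0, 4.2, 0, 0, 40], [0, 0, 0, 5.6, 0, 0, 40], [0, 0, 0, 6.6, 0, 0, 40]],
  ],
)

```text
t: 42.15
tcp_pos: [0.5986, -0.1521, 0.0678]
tool_rot: [0.681, 0.192, -0.679, 0.196]
force: [5.7, 0.0, 0.2]
finger_gap: 0.518
```

Request:
carry_out(
  commands=[
    [[0, 0, 0, 0.4, 0, 0, 40], [0, 0, 0, 0.4, 0, 0, 40], [0, 0, 0, 0.4, 0, 0, 40], [0, 0, 0, 0.4, 0, 0, 40], [0, 0, 0, 0.4, 0, 0, 40]],
  ],
)

```text
t: 42.65
tcp_pos: [0.5987, -0.1522, 0.0678]
tool_rot: [0.684, 0.182, -0.682, 0.186]
force: [7.4, 0.8, -0.5]
finger_gap: 0.522
```

```bash
python3 -c "
from fd import *
go([.595,-.151,.067],.176-1.2)
s=snap('wrist','wk7.png'); print(manip.sense()['ft_torque'])
"
```

```text
pos [ 0.5987 -0.1522  0.0678] jaw -1.044 q6 0.62 tgt q6 0.78 F [ 7.4  0.8 -0.5] gap 44.5 t 42.6
shift [ 0.03 -0.12  0.1 ] turn [-0.23 -0.02 -0.07] rows 0.1
[ 0.10174414 -1.09435787  0.53353697]
```

View pics/wk7.png

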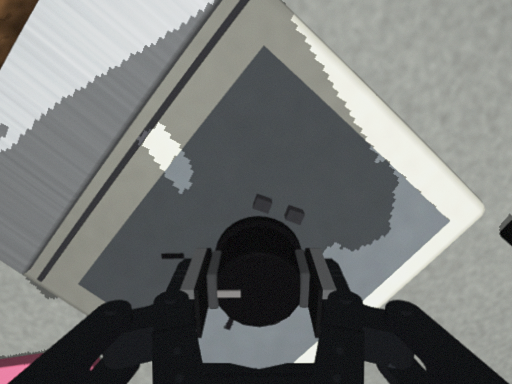

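Request:
carry_out(
  commands=[
    [[0, 0, 0, 0, 0, 0, 60], [0, 0, 0, 0, 0, 0, 80], [0, 0, 0, 0, 0, 0, 80], [-0.5, 0, 0, 0, 0, 0, 80], [-1.5, 0, 0, 0, 0, 0, 80]],
  ],
)

```text
t: 43.2
tcp_pos: [0.5922, -0.1499, 0.1031]
tool_rot: [-0.679, -0.185, 0.686, -0.182]
force: [0.1, 0.9, 0.1]
finger_gap: 0.935
```

Request:
carry_out(
  commands=[
    [[-2, 0, 0, 0, 0, 0, 80], [-4, 0, 0, 0, 0, 0, 80], [-6, 0, 0, 0, 0, 0, 80], [-7, 0, 0, 0, 0, 0, 80], [-7, 0, 0, 0, 0, 0, 80]],
  ],
)

```text
t: 43.7
tcp_pos: [0.5972, -0.1515, 0.2855]
tool_rot: [0.684, 0.181, -0.682, 0.186]
force: [0.6, 1.0, 0.2]
finger_gap: 0.938
```

```bash
python3 -c "
from fd import *
s=snap('wrist','wk8.png'); crop(s,100,60,420,300,2.4,'wk8.png')
s=snap('scene');crop(s,150,100,400,280,3,'sf.png')
go([.5,-.3,.3],-1)
"
```

```text
pos [ 0.5946 -0.1504  0.28  ] jaw -1.046 q6 0.62 tgt q6 0.46 F [-0.   0.1  0.1] gap 80.0 t 43.8
shift [-0.78  3.29  6.28] turn [-0.53  0.05  0.02] rows 3.6
```

View pics/wk8.png

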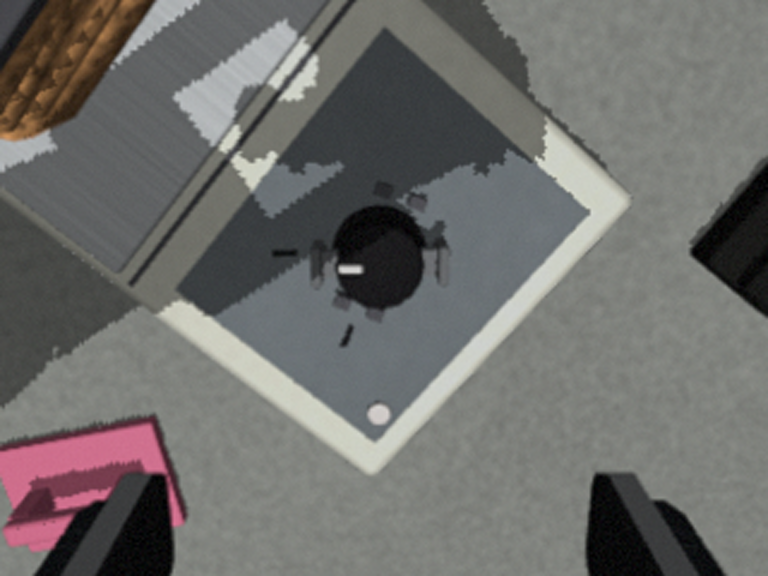

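View pics/sf.png

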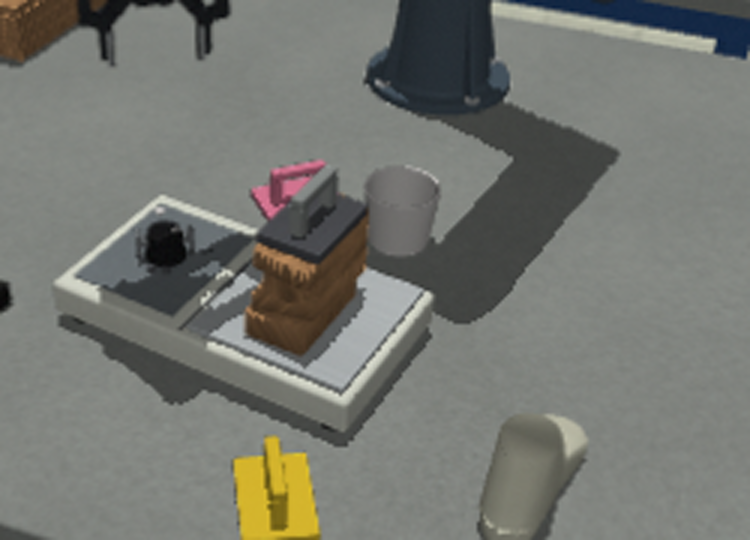

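```bash
python3 -c "
from fd import *
s=snap('top'); crop(s,190,130,340,240,5,'tf.png',[proj(s,[[*(np.array([.627,.026])+R.from_euler('z',-.174).apply([a,b,0])[:2]),.173] for a,b in ((.05,.035),(.05,-.035),(-.05,-.035),(-.05,.035))])])
crop(s,0,70,512,384,1.5,'tf2.png')
s=snap('scene');crop(s,215,140,305,225,7,'sf2.png')
"
```

```text
(no output)
```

View pics/tf.png

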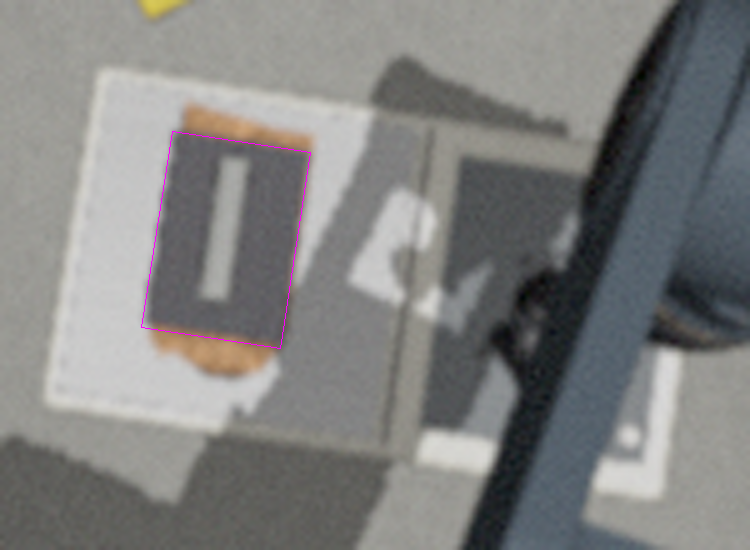

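View pics/tf2.png

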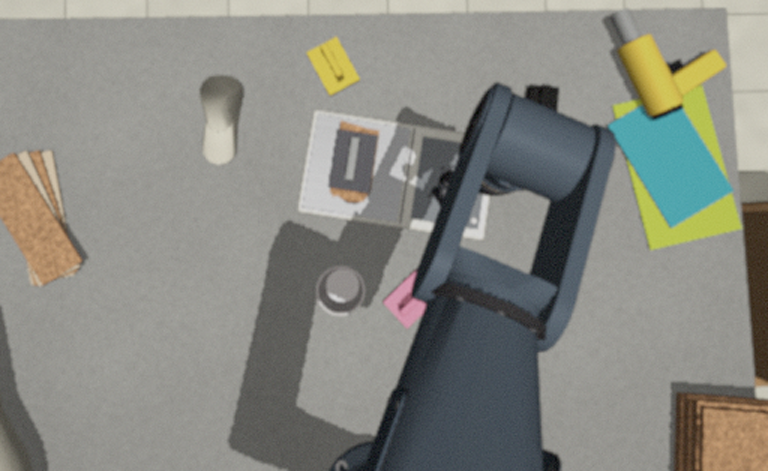

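View pics/sf2.png

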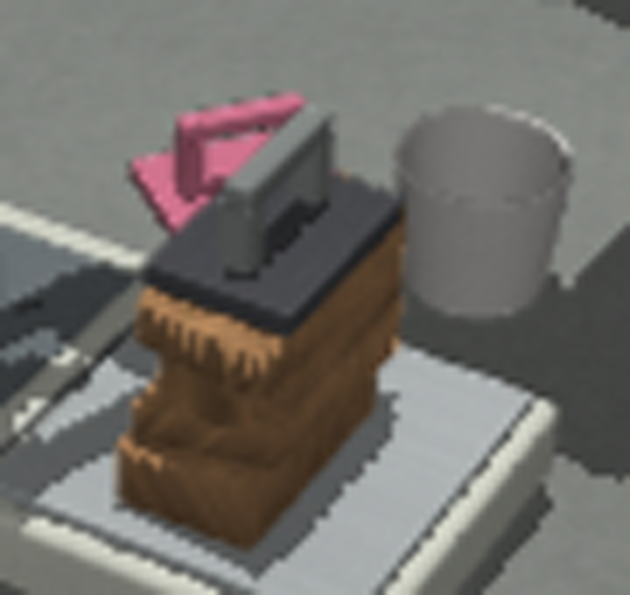

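Request:
carry_out(
  commands=[
    [[-0.8, 1.5, 3, 0, 0, 0, 80], [-0.8, 3.3, 6.2, 0, 0, 0, 80], [-0.8, 3.3, 6.2, 0, 0, 0, 80], [-0.8, 3.3, 6.2, 0, 0, 0, 80], [-0.8, 3.3, 6.2, 0, 0, 0, 80]],
  ],
)

```text
t: 44.4
tcp_pos: [0.4999, -0.3024, 0.2978]
tool_rot: [-0.68, -0.183, 0.686, -0.18]
force: [0.4, 0.4, -0.1]
finger_gap: 0.937
```

Request:
carry_out(
  commands=[
    [[0, 0, 0, 0, 0, 0, 80], [0, 0, 0, 0, 0, 0, 80], [0, 0, 0, 0, 0, 0, 80], [0, 0, 0, 0, 0, 0, 80], [0, 0, 0, 0, 0, 0, 80]],
  ],
)

```text
t: 44.9
tcp_pos: [0.5029, -0.2987, 0.2996]
tool_rot: [-0.681, -0.184, 0.685, -0.183]
force: [-0.6, -0.9, 0.4]
finger_gap: 0.936
```

Request:
carry_out(
  commands=[
    [[0, 0, 0, 0, 0, 0, 80], [0, 0, 0, 0, 0, 0, 80], [0, 0, 0, 0, 0, 0, 80], [0, 0, 0, 0, 0, 0, 80], [0, 0, 0, 0, 0, 0, 80]],
  ],
)

```text
t: 45.4
tcp_pos: [0.5025, -0.2996, 0.2997]
tool_rot: [-0.681, -0.184, 0.685, -0.183]
force: [0.3, -0.1, 0.2]
finger_gap: 0.937
```

```bash
python3 -c "
from fd import *
s=snap('scene');crop(s,150,100,400,280,3,'sf3.png'); print(manip.sense()['t'],manip.sense()['qd'].round(3))
"
```

```text
45.45 [ 0.001  0.001  0.002  0.001  0.002 -0.   ]
```

View pics/sf3.png

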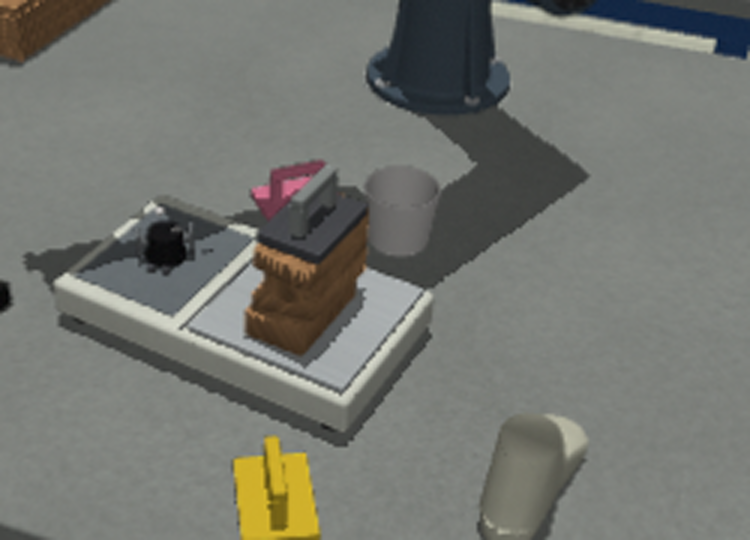

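The pile is standing with the weight level on top (crop (310,270)). The selector is at ON, no wedges are left on the bench, and the foot and tub look unmoved. Handing in.

```bash
python3 -c "
from station import manip
print(manip.sign_off())"
```

```text
the job is handed in; nothing more can be done
None
```

The job is handed in, at about 45 s of the 210 s allowed. Sign-off gave no verdict.

- **What was there:** wedges a, b, d and e. I first took d for c from the top view. The close wrist view corrected that before I gripped it.
- **Pile:** I parked the steel weight on the bench and laid the wedges a, b, e, d on the platen with thick ends alternating. I then stood the weight centred on top.
- **Selector:** I pinched both tabs and turned the knob about 1.2 rad clockwise to the ON mark. I then let go and moved the arm clear.

**Last checks:**
- **Position:** each wedge, measured as it was laid, was within about 3 mm of the platen centre I had estimated. The top view showed the weight centred on the pile.
- **Still standing:** the last scene picture showed the pile standing and the weight level. No cork wedge was left on the bench, and the plaster foot and tub looked unmoved. I saw no knock or grip slip.
- **Not fully checked:** I had no direct reading of the selector angle, only the turned tool angle and the pointer at the ON mark. The sanding block was half hidden by the arm or cut off at the frame edge in the final pictures, and nothing came near it.

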